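# Take the unfinished body out from behind the finished actuators

## Task

A bare body without rods has been put by mistake in the back row of the green finished-goods tray. First move the three finished actuators out of it and stand them all on the cardboard pad, then stand the bare body upright in the red rework tray, and only after that put each actuator back in the green tray exactly where it stood at the start, upright and square to the green tray. Keep the actuators upright throughout, set the bare body down without dropping it, and leave the tin, the oil bottle and the screwdriver alone.

Things in the scene. Friction and masses are not known exactly. Their poses are not given: they have to be found in the camera images.
- unit_blue: finished guided actuator with a blue top plate, loose, about 0.32 kg, 110 mm tall, upright: dark grey body 32 (x) by 50 (y) by 42 mm high, three upright steel rods on it, and on them a tool plate 14 (x) by 50 (y) by 12 mm thick, its top at 110 mm: grip it there, across its 14 mm, from above. Origin: centre of the underside, z up, x across the thin way
- unit_yellow: finished guided actuator with a yellow top plate, loose, about 0.32 kg, 110 mm tall, upright: dark grey body 32 (x) by 50 (y) by 42 mm high, three upright steel rods on it, and on them a tool plate 14 (x) by 50 (y) by 12 mm thick, its top at 110 mm: grip it there, across its 14 mm, from above. Origin: centre of the underside, z up, x across the thin way
- unit_white: finished guided actuator with a white top plate, loose, about 0.32 kg, 110 mm tall, upright: dark grey body 32 (x) by 50 (y) by 42 mm high, three upright steel rods on it, and on them a tool plate 14 (x) by 50 (y) by 12 mm thick, its top at 110 mm: grip it there, across its 14 mm, from above. Origin: centre of the underside, z up, x across the thin way
- bare: unfinished actuator body, loose, about 0.17 kg: dark grey block 32 (x) by 50 (y) by 42 mm high with two open 13 mm bores in its top and no rods or plate; grip it across its 32 mm. At the start it stands in one of the two rear (+x) places of the green tray. Origin: centre of the underside, z up
- finished_tray: fixed shallow green sheet-steel tray, inside 100 (x) by 132 (y) mm, floor 3 mm thick, 2 mm lip 12 mm high at the back (+x side) and both sides, front (-x side) open. In it stand the four things in two rows of two, 48 mm apart along x, 62 mm along y: no room for fingers beside the bare body until its neighbours are out. Origin: centre of the underside
- pad: fixed flat cardboard pad on the bench, 200 by 200 mm, 4 mm thick: the side area for the actuators, anywhere on it. Origin: centre of the underside
- rework_tray: fixed red open rework tray, outside 190 (x) by 150 (y) mm, 42 mm high, walls and floor 4 mm thick, empty. Origin: centre of the underside
- tin: black round tin with brass rims, 87 mm across, 106 mm tall, loose bystander. Origin: centre of the underside
- oil: clear oil bottle with a yellow band and orange nozzle, 57 mm across, 165 mm tall, loose bystander. Origin: centre of the underside
- driver: screwdriver with a green handle lying on the bench in front of the green tray, 190 mm long, 26 mm high, loose bystander. Origin: under its middle, x along its length
There are look-alikes about, which are no part of the job. Leave any blue or pink look-alike of the bare alone.

How it is judged:
By the outcome, as a careful person would: the job done as asked, in the order asked, and still so for the second after the job is handed in, with the robot touching nothing.
It also fails if it takes over 138 s, if anything falls off the work surface, if the arm or the gripper's body presses on something with over 40 N, if the wrist force passes 120 N, or if a joint passes its speed limit or range.

## Robot

A 6-joint arm with a two-finger parallel gripper is mounted at the origin on the work surface. World frame = base frame: x ahead of the robot, y to its left, z up, the work surface at z = 0. Lengths are in m, angles in rad, forces in N, time in s.
With the tool pointing down it reaches from about 0.35 to 0.975 m from the base axis. Payload 17.4 kg.
Tool frame: the origin (TCP) lies at the very end of the fingers, on their centre line; the grasp point (between the pads) lies behind it (manip.grip_depth is the z of the grasp point in the tool frame, in m); z points along the fingers, y is the direction in which the jaws open and shut (so a half turn about z gives the same grasp; the last joint's range is limited). The gripper opens to 85 mm and grips with 20 to 120 N. Pads are 22 mm wide; open, the fingers measure 114 mm over their backs; the gripper's body (76 mm by 85 mm) begins 54 mm behind the grasp point. The pads swing forward as they close: fully open they stand 13 mm farther back than shut.
Start: joints at [-1.257, 0.116, 1.442, -0, 1.584, -0.038], TCP at [0.233, -0.634, 0.231] pointing down, gripper open.
Joint ranges: [-2.83, 2.83], [-0.83, 2.19], [0.07, 2.5], [-1.14, 4.28], [0.01, 3], [-2.97, 2.97]. Speed limits (rad/s): [1.89, 1.89, 2.22, 3.14, 3.14, 3.14].

## Interface

Orientations are given as a 3x3 rotation matrix whose columns are the frame's x, y, z axes.
In Python, from rig import manip gives the robot as it stands.
- The arm moves only by the shell command python3 -m inch 'ROWS' [OPENING]. ROWS is JSON, a list of rows, each an object with "dp": the shift along the tool's x, y, z normalised to -1 to 1, where 1 is 50 cm, a list of three; "angular": the turn, a rotation vector about the tool's x, y, z normalised to -1 to 1, where 1 is 90 degrees, a list of three. A call has exactly 10 rows; each row shifts and turns the commanded pose from where the row before left it, along the tool's axes as they then stand; what a row does not reach is not made up. A row lasts 1/10 s, in which the tool goes at most 50 mm and 8.59 degrees, less where a joint would pass 70% of its speed; a pose out of reach is approached as far as the arm can. A call with a number of a shift or a turn outside -1 to 1 is refused whole. A call with a gripper value outside its range is refused whole. OPENING is the finger opening in mm, from 0 to 85.4, set as the call begins (- or left out, the last holds). The fingers move at their own pace and stop on an object; the grip force is fixed at half the most. Time passes only in rows, so rows that do not move let the fingers close, or fill a call up. It gives the time, the measured TCP pose, the force and the opening at its end, in the units of the state.
- manip.get_state(): the state, without advancing time (a new reading comes with each control period).
- manip.read_camera(name): name is "scene" or "top" or "wrist"; returns a dict with "pixels" (400x640x3 uint8, red, green, blue), "depth" (400x640 float32, m along the optical axis (not along the pixel's ray), 0 where there is no reading), "fx", "fy", "cx", "cy" (pixels), "k1" (the pictures are not rectified: a ray, as slopes to the right and down, at radius r is drawn at 1 + k1 r^2 times it, then the intrinsics apply), "R" (3x3) and "t" (3): a world point X has camera coordinates R X + t. Camera axes: x right, y down, z forward; pixel columns grow to the right and rows downward; lengths in m; the calibration is good to about 2 mm. A picture is of the moment at which its call begins.
- manip.close_job(): hands the job in, once; it reports no verdict.
Trained networks look in a picture, given as the dict that the camera call returned (one of the last four; its "shot" number tells which), for a name from the list of things; names that differ only in an ending like _2 or _b are one class to them, and where a whole thing is asked for, a point or a joint stands for the part that bears it (a point fixed in the world has none). Each returns a list of dicts, best first, with "score" (0 to 1); they miss things now and then, are a little off and sometimes report something else, mostly with a low value. They report only what shows in the picture. A call takes as long as a camera call. They do not tell look-alikes from the thing itself.
- manip.outline_of(picture, thing): "mask" (400x640 bool, what is visible of it) and "point" ([column, row] in pixels, amid what is visible of it).
The state is a dict: "clock": time; "q": joint angles; "dq": joint speeds; "joint_torque": joint torques, N m; "eef_pos": TCP position; "tool_rot": TCP orientation; "wrist_force": force on the tool from outside, world axes, zero at the start; "ft_torque": the same for the moment, N m; "finger_gap": finger opening in m.
Only numpy, scipy, OpenCV 4.12 (cv2) and the standard library are available. Lean on these libraries where they do the work, as an engineer would, in place of code of your own. Each camera call takes 0.05 s, during which the arm holds its last target.

## Working session

There is one attempt and no reset: what is moved stays moved. The work goes in short steps, Python scripts to look and compute and a shell command to move; the robot and the scene stay as the last step left them, time stands still between calls to the robot, and variables do not carry over. Pictures are saved under pics/ and viewed, and the job is handed in when it is done.

```bash
ls; mkdir -p pics
python3 - <<'E'
from rig import manip
import cv2, numpy as np
s=manip.get_state(); print({k:np.round(v,3).tolist() for k,v in s.items()}, manip.grip_depth)
for n in ["scene","top","wrist"]:
    p=manip.read_camera(n); cv2.imwrite(f"pics/{n}0.png",p["pixels"][:,:,::-1]); print(n,p["fx"],p["cx"],p["cy"],p["k1"],np.round(p["R"],3).tolist(),np.round(p["t"],3))
E
```

```text
pics
{'clock': 0.0, 'q': [-1.257, 0.116, 1.442, -0.0, 1.584, -0.038], 'dq': [-0.0, 0.0, -0.001, -0.001, 0.0, -0.001], 'joint_torque': [-0.004, -73.2, -63.249, -0.0, 0.006, 0.0], 'eef_pos': [0.233, -0.633, 0.231], 'tool_rot': [[0.939, 0.345, -0.0], [0.345, -0.939, 0.001], [0.0, -0.001, -1.0]], 'wrist_force': [-0.559, -0.566, -0.345], 'ft_torque': [0.06, 0.009, 0.011], 'finger_gap': 0.085} -0.0187
scene 375.69227005481406 319.1034799389436 195.9771611605071 -0.08072173201368127 [[0.097, 0.995, -0.008], [0.835, -0.086, -0.543], [-0.541, 0.047, -0.84]] [-0.063 -0.466  1.164]
top 438.7422775352645 311.3146763857837 202.0438291758068 -0.011802299554048549 [[-0.024, -1.0, 0.014], [-0.995, 0.023, -0.098], [0.098, -0.016, -0.995]] [0.01  0.582 0.888]
wrist 298.3166361224576 317.8197460041211 200.5831573695849 0.013634697939352378 [[0.345, -0.939, -0.001], [-0.888, -0.327, 0.324], [-0.304, -0.111, -0.946]] [-0.674 -0.043  0.381]
```

View pics/scene0.png

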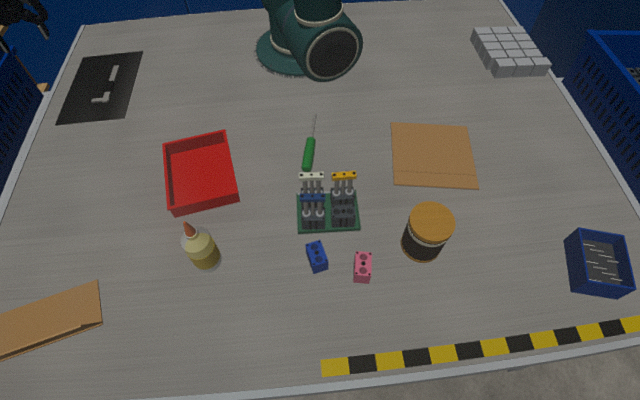

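View pics/top0.png

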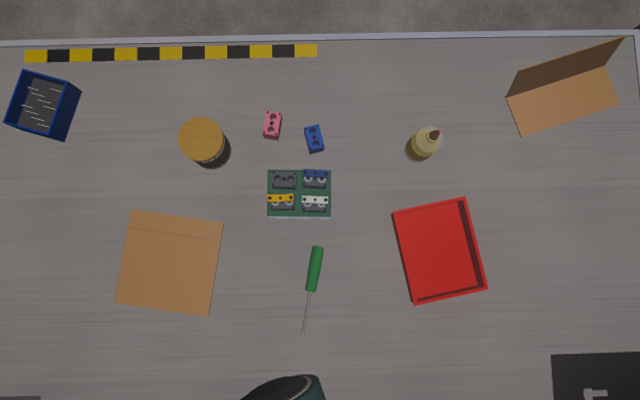

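View pics/wrist0.png

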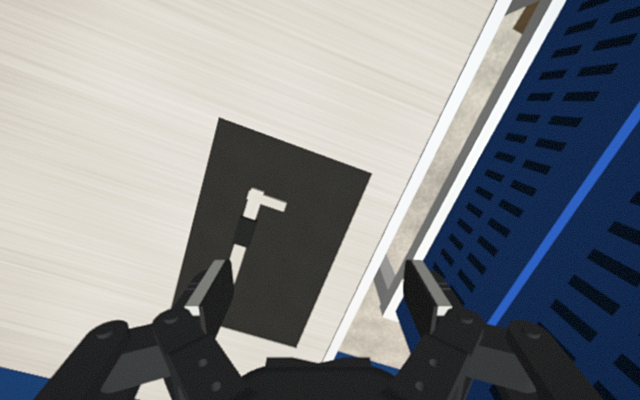

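The top view shows the green tray at about (299,194) px. Yellow (281,202) and white (315,204) are in the front row, and bare (284,179) and blue (315,177) are in the back row. The pad is at (170,262), the rework tray at (440,250) and the screwdriver at (313,290). The blue and pink look-alikes are behind the tray.

```bash
cat > h.py <<'E'
import numpy as np, cv2
from rig import manip
def pts(p,mask):
    v,u=np.nonzero(mask&(p["depth"]>0)); d=p["depth"][v,u]
    K=np.array([[p["fx"],0,p["cx"]],[0,p["fy"],p["cy"]],[0,0,1]])
    x=(u-p["cx"])/p["fx"]; y=(v-p["cy"])/p["fy"]
    xd,yd=x.copy(),y.copy()
    for _ in range(10):
        f=1+p["k1"]*(x*x+y*y); x=xd/f; y=yd/f
    C=np.stack([x*d,y*d,d],1)
    return (C-p["t"])@p["R"], u, v
def ray(p,u,v,z):
    xd=(np.atleast_1d(u)-p["cx"])/p["fx"]; yd=(np.atleast_1d(v)-p["cy"])/p["fy"]; x,y=xd.copy(),yd.copy()
    for _ in range(10):
        f=1+p["k1"]*(x*x+y*y); x=xd/f; y=yd/f
    D=np.stack([x,y,np.ones_like(x)],1)@p["R"]; o=-p["R"].T@p["t"]
    return o+D*((z-o[2])/D[:,2])[:,None]
def rect(P):
    r=cv2.minAreaRect((P[:,:2]*1000).astype(np.float32)); return [np.round(r[0],1).tolist(),np.round(r[1],1).tolist(),round(r[2],1)]
E
python3 - <<'E'
from h import *
for cam in ["top","scene"]:
    p=manip.read_camera(cam)
    for n in ["unit_blue","unit_yellow","unit_white","bare","finished_tray","pad","rework_tray","tin","oil","driver"]:
        for o in manip.outline_of(p,n)[:3]:
            if o["score"]<.3: continue
            P,_,_=pts(p,o["mask"])
            if len(P)<5: continue
            z=P[:,2]; 
            T=P[z>np.percentile(z,97)-0.01]
            print(cam,n,round(o["score"],2),np.round(o["point"]),o["mask"].sum(),"z",np.round(np.percentile(z,[2,50,98])*1000),"all",rect(P),"top",rect(T),np.round(np.median(T,0)*1000))
E
```

```text
top unit_blue 0.61 [311. 180.] 482 z [  6.  50. 115.] all [[635.4, -13.3], [50.2, 44.8], 85.7] top [[629.6, -12.1], [48.5, 14.7], 84.7] [629. -11. 113.]
top unit_yellow 0.66 [279. 204.] 446 z [  3.  50. 115.] all [[583.0, 59.0], [54.8, 32.0], 88.7] top [[583.4, 56.5], [14.1, 49.7], 1.6] [583.  56. 113.]
top unit_white 0.61 [310. 207.] 370 z [ 16.  50. 115.] all [[573.0, -10.2], [47.4, 21.9], 87.9] top [[577.8, -9.0], [44.4, 12.9], 86.7] [578.  -9. 113.]
top unit_white 0.43 [425. 149.] 995 z [  7. 104. 153.] all [[699.0, -254.4], [55.3, 93.1], 18.9] top [[692.5, -234.8], [13.4, 9.4], 36.4] [ 692. -235.  151.]
top bare 0.98 [272. 126.] 441 z [ 4. 41. 45.] all [[748.9, 74.7], [31.5, 51.2], 79.9] top [[749.0, 74.7], [31.5, 51.1], 79.9] [748.  74.  42.]
top bare 0.94 [313. 135.] 416 z [ 6. 41. 45.] all [[716.7, -12.0], [50.6, 31.7], 12.2] top [[716.8, -12.4], [50.5, 31.3], 12.9] [716. -12.  42.]
top bare 0.69 [286. 179.] 437 z [ 7. 44. 48.] all [[629.5, 52.1], [50.1, 32.5], 85.5] top [[629.7, 52.1], [50.0, 32.3], 86.0] [630.  51.  45.]
top finished_tray 0.66 [300. 198.] 1489 z [ -1.   3. 
[... 1693 characters left out ...]
, 47.5], 85.1] top [[629.6, 53.1], [48.6, 35.0], 82.3] [631.  53.  45.]
scene finished_tray 0.57 [326. 224.] 625 z [ 1.  5. 15.] all [[603.4, 25.4], [140.4, 102.8], 88.6] top [[603.7, 24.9], [137.6, 101.6], 87.6] [650.  24.   8.]
scene rework_tray 0.75 [200. 173.] 4994 z [ 2.  5. 44.] all [[476.3, -265.2], [196.9, 155.8], 11.1] top [[476.3, -265.2], [196.9, 155.8], 11.1] [ 499. -274.   42.]
scene tin 0.79 [428. 235.] 2400 z [  9. 105. 108.] all [[697.2, 215.4], [85.2, 104.9], 46.6] top [[703.8, 209.3], [84.5, 86.0], 59.4] [706. 208. 106.]
scene oil 0.69 [198. 246.] 1342 z [  7.  99. 152.] all [[662.1, -258.7], [136.1, 64.6], 28.4] top [[696.8, -235.2], [10.3, 14.6], 29.6] [ 697. -235.  149.]
```

```bash
cat >> h.py <<'E'
def go(target,yaw=None):
    """tool-frame shift (units of dp total) and turn about z to reach target TCP; yaw = angle of tool x in world"""
    s=manip.get_state(); R=np.array(s["tool_rot"]); d=R.T@(np.array(target)-s["eef_pos"])
    print("clock",round(s["clock"],2),"eef",np.round(s["eef_pos"],4),"dp total",np.round(d/0.5,4),"yaw now",round(np.degrees(np.arctan2(R[1,0],R[0,0])),2),"tilt",np.round(R[:2,2],4))
    if yaw is not None:
        from scipy.spatial.transform import Rotation as Ro
        c,sn=np.cos(np.radians(yaw)),np.sin(np.radians(yaw))
        T=np.array([[c,sn,0],[sn,-c,0],[0,0,-1]])
        print("angular total",np.round(Ro.from_matrix(R.T@T).as_rotvec()/(np.pi/2),4))
E
python3 - <<'E'
from h import *
s=manip.get_state();p=manip.read_camera("wrist");R=np.array(s["tool_rot"])
print("cam in tool",R.T@(-p["R"].T@p["t"]-s["eef_pos"]),"axis",R.T@p["R"][2])
go([0.6,0.07,0.29],88)
E
```

```text
cam in tool [ 0.08328017 -0.00021794 -0.14316964] axis [-3.24054463e-01  2.01271158e-04  9.46038406e-01]
clock 1.3 eef [ 0.2326 -0.6337  0.2313] dp total [ 1.1748 -1.0679 -0.1174] yaw now 20.16 tilt [-0.  0.]
angular total [-0.     -0.     -0.7538]
```

```bash
python3 -m inch '[{"dp":[0.07,-0.064,-0.01],"angular":[0,0,0]},{"dp":[0.07,-0.064,-0.01],"angular":[0,0,0]},{"dp":[0.07,-0.064,-0.01],"angular":[0,0,0]},{"dp":[0.07,-0.064,-0.01],"angular":[0,0,0]},{"dp":[0.07,-0.064,-0.01],"angular":[0,0,0]},{"dp":[0.07,-0.064,-0.01],"angular":[0,0,0]},{"dp":[0.07,-0.064,-0.01],"angular":[0,0,0]},{"dp":[0.07,-0.064,-0.01],"angular":[0,0,0]},{"dp":[0.07,-0.064,-0.01],"angular":[0,0,0]},{"dp":[0.07,-0.064,-0.01],"angular":[0,0,0]}]' 40; python3 -c "
from h import *
go([0.6,0.07,0.29],88)"
```

```text
clock: 2.3
eef_pos: [0.4513, -0.2108, 0.2819]
tool_rot: [[0.939, 0.344, 0.001], [0.344, -0.939, -0.0], [0.001, 0.001, -1.0]]
wrist_force: [0.7, 0.7, 0.2]
finger_gap: 0.0401
clock 2.3 eef [ 0.4513 -0.2108  0.2819] dp total [ 0.4726 -0.4248 -0.0162] yaw now 20.15 tilt [ 0.0008 -0.0003]
angular total [ 6.000e-04 -1.000e-04 -7.539e-01]
```

```bash
python3 -m inch '[{"dp":[0.067,-0.06,-0.002],"angular":[0,0,0]},{"dp":[0.067,-0.06,-0.002],"angular":[0,0,0]},{"dp":[0.067,-0.06,-0.002],"angular":[0,0,0]},{"dp":[0.067,-0.06,-0.002],"angular":[0,0,0]},{"dp":[0.067,-0.06,-0.002],"angular":[0,0,0]},{"dp":[0.067,-0.06,-0.002],"angular":[0,0,0]},{"dp":[0.067,-0.06,-0.002],"angular":[0,0,0]},{"dp":[0,0,0],"angular":[0,0,-0.09]},{"dp":[0,0,0],"angular":[0,0,-0.09]},{"dp":[0,0,0],"angular":[0,0,-0.09]}]'
python3 -m inch '[{"dp":[0,0,0],"angular":[0,0,-0.09]},{"dp":[0,0,0],"angular":[0,0,-0.09]},{"dp":[0,0,0],"angular":[0,0,-0.09]},{"dp":[0,0,0],"angular":[0,0,-0.09]},{"dp":[0,0,0],"angular":[0,0,-0.09]},{"dp":[0,0,0],"angular":[0,0,-0.034]},{"dp":[0,0,0],"angular":[0,0,0]},{"dp":[0,0,0],"angular":[0,0,0]},{"dp":[0,0,0],"angular":[0,0,0]},{"dp":[0,0,0],"angular":[0,0,0]}]'
python3 - <<'E'
from h import *
go([0.6,0.07,0.29],88)
p=manip.read_camera("wrist"); cv2.imwrite("pics/w1.png",p["pixels"][:,:,::-1]); np.savez("w1.npz",**{k:p[k] for k in p})
for n in ["unit_blue","unit_yellow","unit_white","bare","finished_tray"]:
    for o in manip.outline_of(p,n)[:2]:
        if o["score"]<.3: continue
        P,_,_=pts(p,o["mask"]); z=P[:,2]; T=P[z>np.percentile(z,97)-0.008]
        print(n,round(o["score"],2),np.round(o["point"]),o["mask"].sum(),"all",rect(P),"top",rect(T),np.round(np.median(T,0)*1000,1))
E
```

```text
clock: 3.3
eef_pos: [0.5987, 0.0658, 0.2881]
tool_rot: [[0.709, 0.705, -0.0], [0.705, -0.709, -0.0], [-0.0, -0.0, -1.0]]
wrist_force: [-0.4, -0.0, -0.2]
finger_gap: 0.04
clock: 4.3
eef_pos: [0.5987, 0.0653, 0.2883]
tool_rot: [[0.036, 0.999, 0.0], [0.999, -0.036, 0.0], [0.0, 0.0, -1.0]]
wrist_force: [-0.4, -0.8, 1.0]
finger_gap: 0.0401
clock 4.3 eef [0.5987 0.0653 0.2883] dp total [ 0.0095  0.0023 -0.0034] yaw now 87.96 tilt [0. 0.]
angular total [ 0.     -0.     -0.0004]
unit_blue 0.97 [342. 225.] 1282 all [[627.3, -22.7], [73.3, 31.7], 84.6] top [[628.6, -11.3], [50.5, 13.9], 84.7] [628.7  -9.1 113.5]
unit_yellow 0.94 [307. 173.] 1152 all [[581.8, 49.5], [67.0, 33.7], 85.0] top [[582.9, 57.7], [14.0, 48.2], 0.6] [583.   59.  113.5]
unit_white 0.74 [304. 226.] 1040 all [[577.9, -9.3], [51.3, 31.4], 86.7] top [[577.7, -9.5], [51.0, 13.3], 87.0] [577.8  -7.1 113.5]
bare 0.7 [403. 210.] 1261 all [[725.1, -21.8], [63.9, 56.9], 12.6] top [[716.8, -12.2], [51.4, 33.0], 13.0] [715.8 -11.3  42.3]
bare 0.59 [343. 173.] 1065 all [[632.0, 47.3], [60.1, 39.1], 86.4] top [[629.1, 52.2], [50.3, 32.2], 86.1] [628.7  53.4  45.5]
finished_tray 0.81 [320. 177.] 2597 all [[601.4, 22.4], [137.6, 108.4], 87.9] top [[604.2, 28.6], [101.1, 79.5], 86.8] [594.  30.  45.]
```

View pics/w1.png

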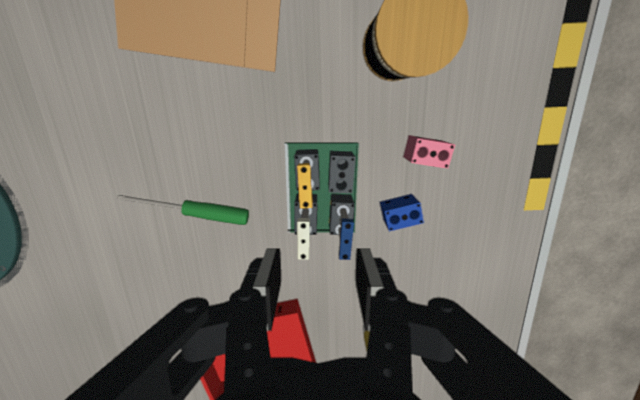

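```bash
python3 -m inch '[{"dp":[-0.04,0,0.045],"angular":[0,0,0]},{"dp":[-0.04,0,0.045],"angular":[0,0,0]},{"dp":[-0.04,0,0.045],"angular":[0,0,0]},{"dp":[-0.04,0,0.045],"angular":[0,0,0]},{"dp":[-0.03,0,0.036],"angular":[0,0,0]},{"dp":[0,0,0],"angular":[0,0,0]},{"dp":[0,0,0],"angular":[0,0,0]},{"dp":[0,0,0],"angular":[0,0,0]},{"dp":[0,0,0],"angular":[0,0,0]},{"dp":[0,0,0],"angular":[0,0,0]}]'
cat > m.py <<'E'
from h import *
import sys
def measure(cam,save=None,names=["unit_blue","unit_yellow","unit_white","bare","finished_tray"]):
    p=manip.read_camera(cam)
    if save: cv2.imwrite(f"pics/{save}.png",p["pixels"][:,:,::-1])
    for n in names:
        for o in manip.outline_of(p,n)[:2]:
            if o["score"]<.3: continue
            P,u,v=pts(p,o["mask"]); z=P[:,2]; zt=np.percentile(z,97)
            sel=z>zt-0.008; T=P[sel]
            # pixel-ray rect at true top height
            z0=.113 if "unit" in n else .045
            Q=ray(p,u[sel].astype(float),v[sel].astype(float),z0)
            q=Q[:,:2]-Q[:,:2].mean(0); w,V=np.linalg.eigh(q.T@q); a=V[:,1]; a=a*np.sign(a[1])
            print(cam,n,round(o["score"],2),np.round(o["point"]),"zt",round(zt*1000),"raytop",rect(Q),"mean",np.round(Q.mean(0)*1000,1)[:2],"pca yaw",round(np.degrees(np.arctan2(-a[0],a[1])),1))
    return p
if __name__=="__main__": measure(*sys.argv[1:3])
E
python3 m.py wrist w2; python3 -c "
from h import *
go([0.6,0.07,0.29],88)"
```

```text
clock: 5.6
eef_pos: [0.5956, -0.0292, 0.181]
tool_rot: [[0.034, 0.999, 0.001], [0.999, -0.034, -0.0], [0.0, 0.001, -1.0]]
wrist_force: [0.1, 0.5, -0.5]
finger_gap: 0.0397
wrist unit_blue 0.97 [355. 177.] zt 115 raytop [[628.3, -11.0], [51.1, 14.9], 84.9] mean [628.4 -10.1] pca yaw -4.9
wrist unit_yellow 0.86 [296.  92.] zt 115 raytop [[583.0, 56.3], [14.1, 49.6], 0.2] mean [583.   57.4] pca yaw 0.2
wrist unit_yellow 0.36 [351. 101.] zt 47 raytop [[621.4, 52.6], [37.7, 24.5], 85.7] mean [621.5  53.2] pca yaw -4.0
wrist unit_white 0.73 [297. 176.] zt 115 raytop [[578.0, -8.8], [50.4, 13.8], 86.0] mean [578.   -7.6] pca yaw -3.9
wrist bare 0.96 [350. 102.] zt 47 raytop [[628.9, 52.1], [49.7, 32.2], 85.7] mean [628.7  52.6] pca yaw -2.5
wrist bare 0.89 [438. 162.] zt 44 raytop [[714.4, -11.5], [51.9, 33.6], 12.8] mean [714.5 -10.9] pca yaw -77.2
wrist finished_tray 0.83 [323. 126.] zt 13 raytop [[601.2, 25.1], [121.5, 93.1], 87.8] mean [618.4  49.2] pca yaw -17.0
clock 5.9 eef [ 0.5954 -0.0296  0.1804] dp total [ 0.1994  0.0023 -0.2192] yaw now 88.02 tilt [0.0001 0.    ]
angular total [ 0.0001 -0.      0.0002]
```

View pics/w2.png

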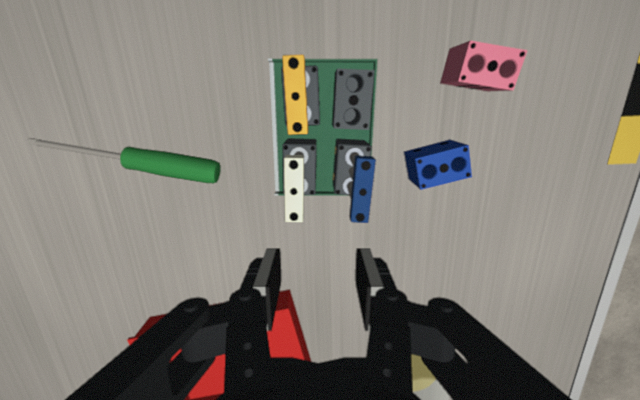

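The wrist view shows yellow at (295,95), white at (293,190), blue at (362,190) and bare at (352,95) px. Each unit is turned slightly differently from the tray, whose yaw is about -2.3°. I'll take yellow first.

```bash
python3 -c "
from h import *
go([0.5831,0.0568,0.15],87.7)"
```

```text
clock 5.9 eef [ 0.5954 -0.0296  0.1804] dp total [ 0.1718 -0.0306  0.0608] yaw now 88.02 tilt [0.0001 0.    ]
angular total [ 0.0001 -0.      0.0036]
```

```bash
python3 -m inch '[{"dp":[0.043,-0.0076,0],"angular":[0,0,0.0036]},{"dp":[0.043,-0.0076,0],"angular":[0,0,0]},{"dp":[0.043,-0.0076,0],"angular":[0,0,0]},{"dp":[0.043,-0.0076,0],"angular":[0,0,0]},{"dp":[0,0,0.03],"angular":[0,0,0]},{"dp":[0,0,0.03],"angular":[0,0,0]},{"dp":[0,0,0],"angular":[0,0,0]},{"dp":[0,0,0],"angular":[0,0,0]},{"dp":[0,0,0],"angular":[0,0,0]},{"dp":[0,0,0],"angular":[0,0,0]}]' 34
python3 - <<'E'
from m import *
go([0.5831,0.0568,0.090],87.7)
p=measure("wrist","w3",["unit_yellow"])
E
```

```text
clock: 6.9
eef_pos: [0.5838, 0.0565, 0.1508]
tool_rot: [[0.041, 0.999, 0.001], [0.999, -0.041, 0.0], [0.0, 0.001, -1.0]]
wrist_force: [-0.0, 0.4, -0.0]
finger_gap: 0.0337
clock 6.9 eef [0.5838 0.0565 0.1508] dp total [ 0.0005 -0.0015  0.1217] yaw now 87.66 tilt [0.0007 0.0001]
angular total [ 0.0004 -0.0001 -0.0004]
wrist unit_yellow 0.93 [314. 202.] zt 115 raytop [[582.9, 57.6], [13.9, 51.8], 0.2] mean [582.9  58.8] pca yaw 0.3
```

View pics/w3.png

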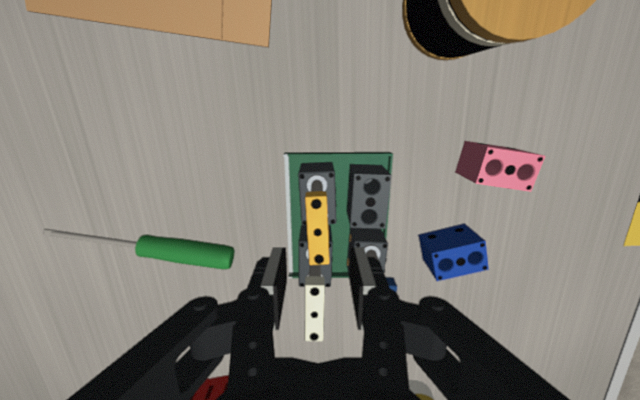

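```bash
python3 -m inch '[{"dp":[0,-0.001,0.035],"angular":[0,0,0]},{"dp":[0,0,0.035],"angular":[0,0,0]},{"dp":[0,0,0.03],"angular":[0,0,0]},{"dp":[0,0,0.022],"angular":[0,0,0]},{"dp":[0,0,0],"angular":[0,0,0]},{"dp":[0,0,0],"angular":[0,0,0]},{"dp":[0,0,0],"angular":[0,0,0]},{"dp":[0,0,0],"angular":[0,0,0]},{"dp":[0,0,0],"angular":[0,0,0]},{"dp":[0,0,0],"angular":[0,0,0]}]'
python3 -m inch '[{"dp":[0,0,0],"angular":[0,0,0]},{"dp":[0,0,0],"angular":[0,0,0]},{"dp":[0,0,0],"angular":[0,0,0]},{"dp":[0,0,0],"angular":[0,0,0]},{"dp":[0,0,0],"angular":[0,0,0]},{"dp":[0,0,0],"angular":[0,0,0]},{"dp":[0,0,0],"angular":[0,0,0]},{"dp":[0,0,0],"angular":[0,0,0]},{"dp":[0,0,0],"angular":[0,0,0]},{"dp":[0,0,0],"angular":[0,0,0]}]' 6
python3 - <<'E'
from m import *
go([0.5831,0.0568,0.160],87.7)
p=measure("wrist","w4",["unit_yellow"])
E
```

```text
clock: 8.0
eef_pos: [0.5831, 0.0569, 0.0896]
tool_rot: [[0.04, 0.999, 0.0], [0.999, -0.04, 0.0], [0.0, 0.0, -1.0]]
wrist_force: [-0.1, -0.3, -0.1]
finger_gap: 0.0342
clock: 9.0
eef_pos: [0.5831, 0.0569, 0.0895]
tool_rot: [[0.04, 0.999, 0.0], [0.999, -0.04, -0.0], [-0.0, 0.0, -1.0]]
wrist_force: [0.4, -0.7, 4.1]
finger_gap: 0.0127
clock 9.0 eef [0.5831 0.0569 0.0895] dp total [-0.0002 -0.     -0.1409] yaw now 87.69 tilt [ 0.0004 -0.    ]
angular total [ 0.0002  0.     -0.0001]
wrist unit_yellow 0.73 [317. 236.] zt 115 raytop [[582.7, 58.3], [52.4, 13.7], 88.2] mean [582.8  59.8] pca yaw -1.9
```

View pics/w4.png

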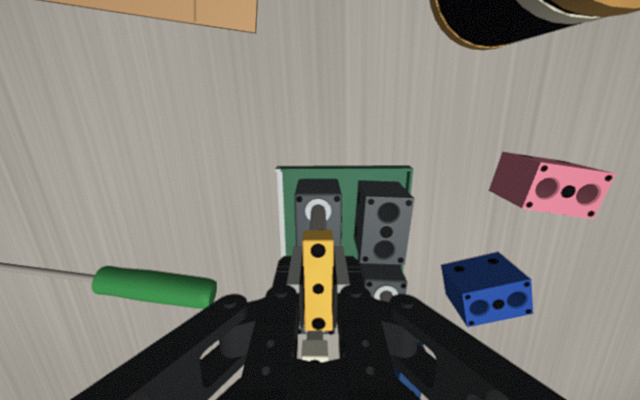

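```bash
python3 -m inch '[{"dp":[0,0,-0.02],"angular":[0,0,0]},{"dp":[0,0,-0.04],"angular":[0,0,0]},{"dp":[0,0,-0.04],"angular":[0,0,0]},{"dp":[0,0,-0.04],"angular":[0,0,0]},{"dp":[0.05,-0.022,0],"angular":[0,0,0]},{"dp":[0.07,-0.03,0],"angular":[0,0,0]},{"dp":[0.08,-0.034,0],"angular":[0,0,0]},{"dp":[0.08,-0.034,0],"angular":[0,0,0]},{"dp":[0.08,-0.034,0],"angular":[0,0,0]},{"dp":[0.08,-0.034,0],"angular":[0,0,0]}]'
python3 - <<'E'
from m import *
go([0.465,0.365,0.0915],87.7)
E
```

```text
clock: 10.1
eef_pos: [0.4967, 0.2819, 0.1593]
tool_rot: [[0.04, 0.999, -0.001], [0.999, -0.04, -0.0], [-0.0, -0.001, -1.0]]
wrist_force: [1.1, -0.2, -3.1]
finger_gap: 0.0128
clock 10.1 eef [0.4967 0.2819 0.1593] dp total [ 0.1636 -0.07    0.1356] yaw now 87.69 tilt [-0.0006 -0.0003]
angular total [-0.0004  0.0002 -0.0001]
```

```bash
python3 -m inch '[{"dp":[0.07,-0.03,0],"angular":[0,0,0]},{"dp":[0.06,-0.026,0],"angular":[0,0,0]},{"dp":[0.034,-0.014,0],"angular":[0,0,0]},{"dp":[0,0,0.04],"angular":[0,0,0]},{"dp":[0,0,0.04],"angular":[0,0,0]},{"dp":[0,0,0.03],"angular":[0,0,0]},{"dp":[0,0,0.015],"angular":[0,0,0]},{"dp":[0,0,0.007],"angular":[0,0,0]},{"dp":[0,0,0.005],"angular":[0,0,0]},{"dp":[0,0,0],"angular":[0,0,0]}]'
python3 - <<'E'
from m import *
go([0.465,0.365,0.0905],87.7)
E
```

```text
clock: 11.1
eef_pos: [0.4665, 0.3638, 0.0912]
tool_rot: [[0.04, 0.999, 0.0], [0.999, -0.04, 0.0], [0.0, 0.0, -1.0]]
wrist_force: [-0.1, -0.5, -3.4]
finger_gap: 0.013
clock 11.1 eef [0.4665 0.3638 0.0912] dp total [ 0.0022 -0.0031  0.0015] yaw now 87.68 tilt [0.0004 0.0003]
angular total [ 0.0002 -0.0002 -0.0002]
```

Now lower the last millimetre and release.

```bash
python3 -m inch '[{"dp":[0,0,0.001],"angular":[0,0,0]},{"dp":[0,0,0.001],"angular":[0,0,0]},{"dp":[0,0,0],"angular":[0,0,0]},{"dp":[0,0,0],"angular":[0,0,0]},{"dp":[0,0,0],"angular":[0,0,0]},{"dp":[0,0,0],"angular":[0,0,0]},{"dp":[0,0,0],"angular":[0,0,0]},{"dp":[0,0,0],"angular":[0,0,0]},{"dp":[0,0,0],"angular":[0,0,0]},{"dp":[0,0,0],"angular":[0,0,0]}]' 
python3 -m inch '[{"dp":[0,0,0],"angular":[0,0,0]},{"dp":[0,0,0],"angular":[0,0,0]},{"dp":[0,0,0],"angular":[0,0,0]},{"dp":[0,0,0],"angular":[0,0,0]},{"dp":[0,0,0],"angular":[0,0,0]},{"dp":[0,0,0],"angular":[0,0,0]},{"dp":[0,0,-0.02],"angular":[0,0,0]},{"dp":[0,0,-0.04],"angular":[0,0,0]},{"dp":[0,0,-0.04],"angular":[0,0,0]},{"dp":[0,0,-0.04],"angular":[0,0,0]}]' 34
python3 - <<'E'
from m import *
go([0.5778,-0.0091,0.16],87.7)
p=measure("wrist","w5",["unit_yellow"])
E
```

```text
clock: 12.1
eef_pos: [0.4666, 0.364, 0.0905]
tool_rot: [[0.04, 0.999, 0.001], [0.999, -0.04, 0.001], [0.001, 0.001, -1.0]]
wrist_force: [1.0, -0.8, 5.9]
finger_gap: 0.013
clock: 13.1
eef_pos: [0.4663, 0.3639, 0.1614]
tool_rot: [[0.04, 0.999, 0.0], [0.999, -0.04, 0.0], [0.0, 0.0, -1.0]]
wrist_force: [0.5, -0.3, 0.1]
finger_gap: 0.0343
clock 13.1 eef [0.4663 0.3639 0.1614] dp total [-0.7363  0.2529  0.0027] yaw now 87.69 tilt [0.0004 0.0003]
angular total [ 0.0002 -0.0002 -0.0001]
wrist unit_yellow 0.55 [317. 202.] zt 116 raytop [[466.4, 364.3], [51.6, 13.7], 88.2] mean [466.5 365.4] pca yaw -1.7
```

View pics/w5.png

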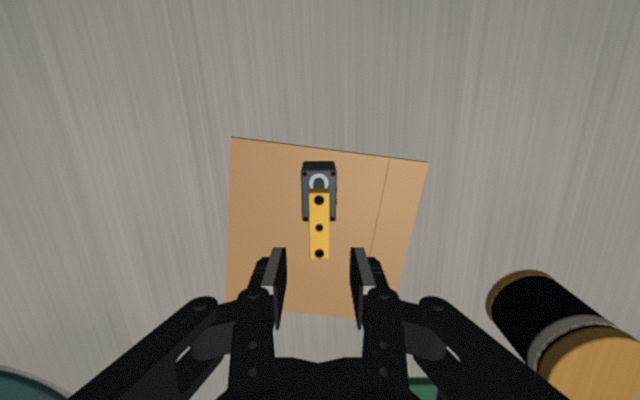

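Yellow stands upright on the pad, with its plate at (319,225) px. Next is white.

```bash
python3 -m inch '[{"dp":[-0.08,0.027,0],"angular":[0,0,0]},{"dp":[-0.09,0.031,0],"angular":[0,0,0]},{"dp":[-0.09,0.031,0],"angular":[0,0,0]},{"dp":[-0.09,0.031,0],"angular":[0,0,0]},{"dp":[-0.09,0.031,0],"angular":[0,0,0]},{"dp":[-0.09,0.031,0],"angular":[0,0,0]},{"dp":[-0.09,0.031,0],"angular":[0,0,0]},{"dp":[-0.07,0.024,0],"angular":[0,0,0]},{"dp":[-0.046,0.016,0],"angular":[0,0,0]},{"dp":[0,0,0],"angular":[0,0,0]}]'
python3 - <<'E'
from m import *
go([0.5778,-0.0091,0.0895],87.7)
p=measure("wrist","w6",["unit_white","unit_blue"])
E
```

```text
clock: 14.2
eef_pos: [0.5782, -0.0116, 0.1593]
tool_rot: [[0.043, 0.999, -0.001], [0.999, -0.043, -0.0], [-0.0, -0.001, -1.0]]
wrist_force: [-0.6, 0.1, 0.2]
finger_gap: 0.0338
clock 14.2 eef [ 0.5782 -0.0116  0.1593] dp total [ 0.0051 -0.0009  0.1395] yaw now 87.52 tilt [-0.0006 -0.0004]
angular total [-0.0004  0.0003 -0.002 ]
wrist unit_white 0.98 [318. 200.] zt 115 raytop [[578.0, -8.4], [51.5, 13.6], 86.9] mean [577.9  -7.4] pca yaw -3.2
wrist unit_blue 0.61 [379. 200.] zt 115 raytop [[627.9, -10.6], [51.6, 15.4], 84.8] mean [627.9  -9.7] pca yaw -4.5
```

View pics/w6.png

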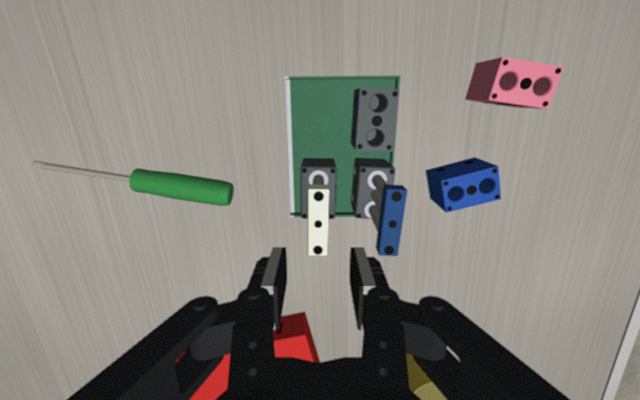

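```bash
python3 -m inch '[{"dp":[0,0,0.035],"angular":[0,0,0]},{"dp":[0,0,0.035],"angular":[0,0,0]},{"dp":[0,0,0.025],"angular":[0,0,0]},{"dp":[0,0,0.025],"angular":[0,0,0]},{"dp":[0,0,0.02],"angular":[0,0,0]},{"dp":[0,0,0],"angular":[0,0,0]},{"dp":[0,0,0],"angular":[0,0,0]},{"dp":[0,0,0],"angular":[0,0,0]},{"dp":[0,0,0],"angular":[0,0,0]},{"dp":[0,0,0],"angular":[0,0,0]}]'
python3 - <<'E'
from m import *
go([0.578,-0.0091,0.0895],87.7)
E
```

```text
clock: 15.35
eef_pos: [0.5781, -0.009, 0.0903]
tool_rot: [[0.04, 0.999, 0.001], [0.999, -0.04, -0.0], [-0.0, 0.001, -1.0]]
wrist_force: [-0.1, -0.5, -0.7]
finger_gap: 0.034
clock 15.35 eef [ 0.5781 -0.009   0.0903] dp total [-0.0002 -0.0001  0.0016] yaw now 87.69 tilt [ 0.0007 -0.0001]
angular total [ 0.0005  0.     -0.0001]
```

```bash
python3 -m inch '[{"dp":[0,0,0.001],"angular":[0,0,0]},{"dp":[0,0,0],"angular":[0,0,0]},{"dp":[0,0,0],"angular":[0,0,0]},{"dp":[0,0,0],"angular":[0,0,0]},{"dp":[0,0,0],"angular":[0,0,0]},{"dp":[0,0,0],"angular":[0,0,0]},{"dp":[0,0,0],"angular":[0,0,0]},{"dp":[0,0,0],"angular":[0,0,0]},{"dp":[0,0,0],"angular":[0,0,0]},{"dp":[0,0,0],"angular":[0,0,0]}]' 6
python3 -m inch '[{"dp":[0,0,-0.02],"angular":[0,0,0]},{"dp":[0,0,-0.04],"angular":[0,0,0]},{"dp":[0,0,-0.04],"angular":[0,0,0]},{"dp":[0,0,-0.04],"angular":[0,0,0]},{"dp":[0.06,-0.024,0],"angular":[0,0,0]},{"dp":[0.08,-0.033,0],"angular":[0,0,0]},{"dp":[0.08,-0.033,0],"angular":[0,0,0]},{"dp":[0.08,-0.033,0],"angular":[0,0,0]},{"dp":[0.08,-0.033,0],"angular":[0,0,0]},{"dp":[0.08,-0.033,0],"angular":[0,0,0]}]'
python3 - <<'E'
from m import *
go([0.4665,0.298,0.0915],87.7)
E
```

```text
clock: 16.35
eef_pos: [0.578, -0.009, 0.0896]
tool_rot: [[0.04, 0.999, 0.0], [0.999, -0.04, -0.0], [-0.0, 0.0, -1.0]]
wrist_force: [1.4, 1.1, 5.7]
finger_gap: 0.013
clock: 17.35
eef_pos: [0.4915, 0.226, 0.1594]
tool_rot: [[0.04, 0.999, -0.001], [0.999, -0.04, -0.0], [-0.0, -0.001, -1.0]]
wrist_force: [0.6, 0.3, -3.1]
finger_gap: 0.0129
clock 17.35 eef [0.4915 0.226  0.1594] dp total [ 0.1419 -0.0557  0.1358] yaw now 87.68 tilt [-0.0006 -0.0002]
angular total [-0.0004  0.0002 -0.0002]
```

```bash
python3 -m inch '[{"dp":[0.06,-0.024,0],"angular":[0,0,0]},{"dp":[0.05,-0.02,0],"angular":[0,0,0]},{"dp":[0.03,-0.012,0],"angular":[0,0,0]},{"dp":[0,0,0.04],"angular":[0,0,0]},{"dp":[0,0,0.04],"angular":[0,0,0]},{"dp":[0,0,0.03],"angular":[0,0,0]},{"dp":[0,0,0.015],"angular":[0,0,0]},{"dp":[0,0,0.007],"angular":[0,0,0]},{"dp":[0,0,0.005],"angular":[0,0,0]},{"dp":[0,0,0.001],"angular":[0,0,0]}]'
python3 - <<'E'
from m import *
go([0.4665,0.298,0.0905],87.7)
E
```

```text
clock: 18.35
eef_pos: [0.4678, 0.2957, 0.0907]
tool_rot: [[0.041, 0.999, 0.0], [0.999, -0.041, 0.0], [0.0, 0.0, -1.0]]
wrist_force: [-0.6, -0.2, -1.6]
finger_gap: 0.0126
clock 18.35 eef [0.4678 0.2957 0.0907] dp total [ 0.0045 -0.0028  0.0005] yaw now 87.68 tilt [0.0005 0.0003]
angular total [ 0.0003 -0.0002 -0.0003]
```

```bash
python3 -m inch '[{"dp":[0,0,0],"angular":[0,0,0]},{"dp":[0,0,0],"angular":[0,0,0]},{"dp":[0,0,0],"angular":[0,0,0]},{"dp":[0,0,0],"angular":[0,0,0]},{"dp":[0,0,0],"angular":[0,0,0]},{"dp":[0,0,0],"angular":[0,0,0]},{"dp":[0,0,-0.02],"angular":[0,0,0]},{"dp":[0,0,-0.04],"angular":[0,0,0]},{"dp":[0,0,-0.04],"angular":[0,0,0]},{"dp":[0,0,-0.04],"angular":[0,0,0]}]' 34
python3 - <<'E'
from m import *
go([0.6285,-0.0111,0.16],87.7)
p=measure("wrist","w7",["unit_white","unit_yellow"])
E
```

```text
clock: 19.35
eef_pos: [0.4676, 0.2957, 0.1619]
tool_rot: [[0.04, 0.999, 0.0], [0.999, -0.04, 0.0], [0.0, 0.0, -1.0]]
wrist_force: [-0.8, 0.6, 0.3]
finger_gap: 0.0339
clock 19.35 eef [0.4676 0.2957 0.1619] dp total [-0.6002  0.3463  0.0038] yaw now 87.69 tilt [0.0004 0.0002]
angular total [ 0.0002 -0.0002 -0.0001]
wrist unit_white 0.77 [317. 205.] zt 116 raytop [[467.6, 296.0], [51.7, 13.7], 88.1] mean [467.7 296.9] pca yaw -2.5
wrist unit_white 0.52 [578. 282.] zt 107 raytop [[678.8, 213.5], [60.3, 90.5], 16.3] mean [682.1 217.4] pca yaw 19.5
wrist unit_yellow 0.64 [311. 119.] zt 116 raytop [[466.3, 363.2], [48.6, 13.8], 88.0] mean [466.5 364.2] pca yaw -2.0
```

View pics/w7.png

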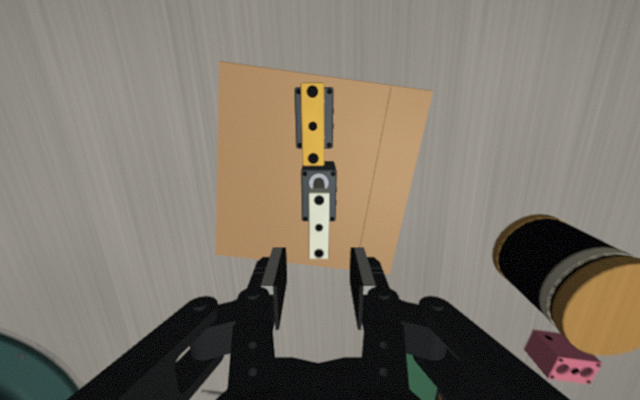

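White and yellow both stand on the pad, at (318,225) and (313,125) px. Next is blue.

```bash
python3 -m inch '[{"dp":[-0.07,0.04,0],"angular":[0,0,0]},{"dp":[-0.08,0.046,0],"angular":[0,0,0]},{"dp":[-0.08,0.046,0],"angular":[0,0,0]},{"dp":[-0.08,0.046,0],"angular":[0,0,0]},{"dp":[-0.08,0.046,0],"angular":[0,0,0]},{"dp":[-0.08,0.046,0],"angular":[0,0,0]},{"dp":[-0.08,0.046,0],"angular":[0,0,0]},{"dp":[-0.05,0.03,0],"angular":[0,0,0]},{"dp":[0,0,0],"angular":[0,0,0]},{"dp":[0,0,0],"angular":[0,0,0]}]'
python3 - <<'E'
from m import *
go([0.6285,-0.0111,0.0895],87.7)
p=measure("wrist","w8",["unit_blue"])
E
```

```text
clock: 20.5
eef_pos: [0.628, -0.0114, 0.1592]
tool_rot: [[0.041, 0.999, -0.002], [0.999, -0.041, 0.0], [0.0, -0.002, -1.0]]
wrist_force: [-0.1, 0.7, 0.5]
finger_gap: 0.034
clock 20.5 eef [ 0.628  -0.0114  0.1592] dp total [0.0006 0.0012 0.1393] yaw now 87.62 tilt [-0.0017  0.0003]
angular total [-0.0011 -0.0001 -0.0008]
wrist unit_blue 0.61 [319. 205.] zt 115 raytop [[628.9, -10.8], [51.6, 14.0], 84.9] mean [628.9  -9.7] pca yaw -5.3
```

```bash
python3 -m inch '[{"dp":[0,0.001,0.035],"angular":[0,0,0]},{"dp":[0,0,0.035],"angular":[0,0,0]},{"dp":[0,0,0.025],"angular":[0,0,0]},{"dp":[0,0,0.025],"angular":[0,0,0]},{"dp":[0,0,0.02],"angular":[0,0,0]},{"dp":[0,0,0.001],"angular":[0,0,0]},{"dp":[0,0,0],"angular":[0,0,0]},{"dp":[0,0,0],"angular":[0,0,0]},{"dp":[0,0,0],"angular":[0,0,0]},{"dp":[0,0,0],"angular":[0,0,0]}]' 
python3 -c "
from m import *
go([0.6287,-0.0111,0.0895],87.7)"
```

```text
clock: 21.6
eef_pos: [0.629, -0.011, 0.0903]
tool_rot: [[0.04, 0.999, 0.001], [0.999, -0.04, -0.0], [0.0, 0.001, -1.0]]
wrist_force: [-0.5, -0.3, 0.2]
finger_gap: 0.0344
clock 21.6 eef [ 0.629  -0.011   0.0903] dp total [-0.0002 -0.0006  0.0016] yaw now 87.69 tilt [ 0.0007 -0.    ]
angular total [ 0.0004 -0.     -0.0001]
```

```bash
python3 -m inch '[{"dp":[0,0,0.001],"angular":[0,0,0]},{"dp":[0,0,0],"angular":[0,0,0]},{"dp":[0,0,0],"angular":[0,0,0]},{"dp":[0,0,0],"angular":[0,0,0]},{"dp":[0,0,0],"angular":[0,0,0]},{"dp":[0,0,0],"angular":[0,0,0]},{"dp":[0,0,0],"angular":[0,0,0]},{"dp":[0,0,0],"angular":[0,0,0]},{"dp":[0,0,0],"angular":[0,0,0]},{"dp":[0,0,0],"angular":[0,0,0]}]' 6
python3 -m inch '[{"dp":[0,0,-0.02],"angular":[0,0,0]},{"dp":[0,0,-0.04],"angular":[0,0,0]},{"dp":[0,0,-0.04],"angular":[0,0,0]},{"dp":[0,0,-0.04],"angular":[0,0,0]},{"dp":[0.06,-0.021,0],"angular":[0,0,0]},{"dp":[0.08,-0.029,0],"angular":[0,0,0]},{"dp":[0.08,-0.029,0],"angular":[0,0,0]},{"dp":[0.08,-0.029,0],"angular":[0,0,0]},{"dp":[0.08,-0.029,0],"angular":[0,0,0]},{"dp":[0.08,-0.029,0],"angular":[0,0,0]}]'
python3 - <<'E'
from m import *
go([0.527,0.315,0.0905],87.7)
E
```

```text
clock: 22.6
eef_pos: [0.629, -0.011, 0.0896]
tool_rot: [[0.04, 0.999, 0.0], [0.999, -0.04, 0.0], [0.0, 0.0, -1.0]]
wrist_force: [0.7, -0.7, 4.6]
finger_gap: 0.0126
clock: 23.6
eef_pos: [0.5541, 0.2235, 0.1593]
tool_rot: [[0.04, 0.999, -0.001], [0.999, -0.04, -0.0], [-0.0, -0.001, -1.0]]
wrist_force: [0.3, 0.7, -2.8]
finger_gap: 0.0126
clock 23.6 eef [0.5541 0.2235 0.1593] dp total [ 0.1807 -0.0614  0.1375] yaw now 87.68 tilt [-0.0007 -0.0003]
angular total [-0.0005  0.0002 -0.0002]
```

```bash
python3 -m inch '[{"dp":[0.07,-0.024,0],"angular":[0,0,0]},{"dp":[0.06,-0.02,0],"angular":[0,0,0]},{"dp":[0.05,-0.017,0],"angular":[0,0,0]},{"dp":[0,0,0.04],"angular":[0,0,0]},{"dp":[0,0,0.04],"angular":[0,0,0]},{"dp":[0,0,0.03],"angular":[0,0,0]},{"dp":[0,0,0.015],"angular":[0,0,0]},{"dp":[0,0,0.007],"angular":[0,0,0]},{"dp":[0,0,0.005],"angular":[0,0,0]},{"dp":[0,0,0.001],"angular":[0,0,0]}]'
python3 - <<'E'
from m import *
go([0.527,0.315,0.0905],87.7)
E
```

```text
clock: 24.6
eef_pos: [0.5286, 0.3133, 0.0908]
tool_rot: [[0.041, 0.999, 0.001], [0.999, -0.041, 0.0], [0.0, 0.001, -1.0]]
wrist_force: [-0.3, -0.9, -3.2]
finger_gap: 0.013
clock 24.6 eef [0.5286 0.3133 0.0908] dp total [ 0.0033 -0.0033  0.0005] yaw now 87.68 tilt [0.0005 0.0003]
angular total [ 0.0003 -0.0002 -0.0002]
```

```bash
python3 -m inch '[{"dp":[0,0,0.001],"angular":[0,0,0]},{"dp":[0,0,0],"angular":[0,0,0]},{"dp":[0,0,0],"angular":[0,0,0]},{"dp":[0,0,0],"angular":[0,0,0]},{"dp":[0,0,0],"angular":[0,0,0]},{"dp":[0,0,0],"angular":[0,0,0]},{"dp":[0,0,0],"angular":[0,0,0]},{"dp":[0,0,0],"angular":[0,0,0]},{"dp":[0,0,0],"angular":[0,0,0]},{"dp":[0,0,0],"angular":[0,0,0]}]'
python3 -m inch '[{"dp":[0,0,0],"angular":[0,0,0]},{"dp":[0,0,0],"angular":[0,0,0]},{"dp":[0,0,0],"angular":[0,0,0]},{"dp":[0,0,0],"angular":[0,0,0]},{"dp":[0,0,0],"angular":[0,0,0]},{"dp":[0,0,0],"angular":[0,0,0]},{"dp":[0,0,-0.02],"angular":[0,0,0]},{"dp":[0,0,-0.04],"angular":[0,0,0]},{"dp":[0,0,-0.04],"angular":[0,0,0]},{"dp":[0,0,-0.04],"angular":[0,0,0]}]' 34
python3 - <<'E'
from m import *
go([0.629,0.0521,0.16],87.7)
p=measure("wrist","w9",["unit_white","unit_yellow","unit_blue"])
p=measure("top","t9",["bare"])
E
```

```text
clock: 25.6
eef_pos: [0.5287, 0.3134, 0.0907]
tool_rot: [[0.04, 0.999, 0.001], [0.999, -0.04, 0.0], [0.001, 0.001, -1.0]]
wrist_force: [-0.3, -2.0, 5.5]
finger_gap: 0.0128
clock: 26.6
eef_pos: [0.5283, 0.3133, 0.1614]
tool_rot: [[0.04, 0.999, 0.0], [0.999, -0.04, 0.0], [0.0, 0.0, -1.0]]
wrist_force: [-0.1, 0.8, -0.8]
finger_gap: 0.0341
clock 26.6 eef [0.5283 0.3133 0.1614] dp total [-0.5139  0.2223  0.0028] yaw now 87.69 tilt [0.0004 0.0003]
angular total [ 0.0003 -0.0002 -0.0001]
wrist unit_white 0.78 [249. 222.] zt 115 raytop [[468.4, 296.4], [52.2, 15.7], 87.7] mean [468.4 297.3] pca yaw -3.1
wrist unit_yellow 0.96 [233. 146.] zt 116 raytop [[467.3, 363.4], [50.0, 15.8], 88.1] mean [467.2 364.6] pca yaw -2.1
wrist unit_blue 0.66 [317. 200.] zt 116 raytop [[528.8, 313.0], [51.7, 13.8], 87.2] mean [528.7 313.9] pca yaw -2.4
top bare 0.83 [271. 126.] zt 45 raytop [[747.5, 74.9], [32.7, 51.2], 79.2] mean [747.4  75.1] pca yaw 79.9
top bare 0.67 [316. 136.] zt 45 raytop [[715.7, -12.6], [50.4, 31.9], 13.7] mean [715.6 -12.6] pca yaw -78.9
```

View pics/w9.png

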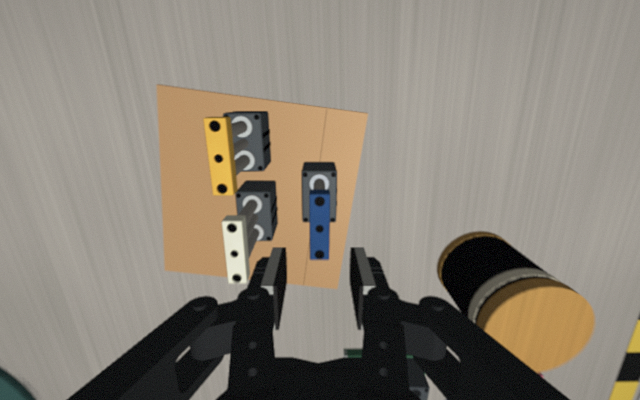

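All three actuators are upright on the pad: yellow (220,155), white (235,250) and blue (320,225) px. Now the bare body.

```bash
python3 -m inch '[{"dp":[-0.06,0.026,0],"angular":[0,0,0]},{"dp":[-0.08,0.035,0],"angular":[0,0,0]},{"dp":[-0.08,0.035,0],"angular":[0,0,0]},{"dp":[-0.08,0.035,0],"angular":[0,0,0]},{"dp":[-0.08,0.035,0],"angular":[0,0,0]},{"dp":[-0.08,0.035,0],"angular":[0,0,0]},{"dp":[-0.054,0.022,0],"angular":[0,0,0]},{"dp":[0,0,0.04],"angular":[0,0,0]},{"dp":[0,0,0.04],"angular":[0,0,0]},{"dp":[0,0,0],"angular":[0,0,0]}]' 52
python3 - <<'E'
from m import *
go([0.629,0.0521,0.022],87.7)
p=measure("wrist","w10",["bare"])
E
```

```text
clock: 27.9
eef_pos: [0.6278, 0.0516, 0.116]
tool_rot: [[0.041, 0.999, -0.006], [0.999, -0.041, -0.0], [-0.0, -0.005, -1.0]]
wrist_force: [-0.3, -0.1, -1.3]
finger_gap: 0.0521
clock 27.9 eef [0.6278 0.0516 0.116 ] dp total [0.0011 0.0033 0.1879] yaw now 87.66 tilt [-0.0055 -0.0002]
angular total [-0.0035  0.0003 -0.0004]
wrist bare 0.91 [427. 264.] zt 43 raytop [[717.8, -7.7], [44.1, 36.6], 13.4] mean [719.7  -6.2] pca yaw 72.0
wrist bare 0.76 [472. 171.] zt 44 raytop [[746.0, 76.6], [32.1, 53.0], 79.0] mean [746.2  77.1] pca yaw 78.9
```

View pics/w10.png

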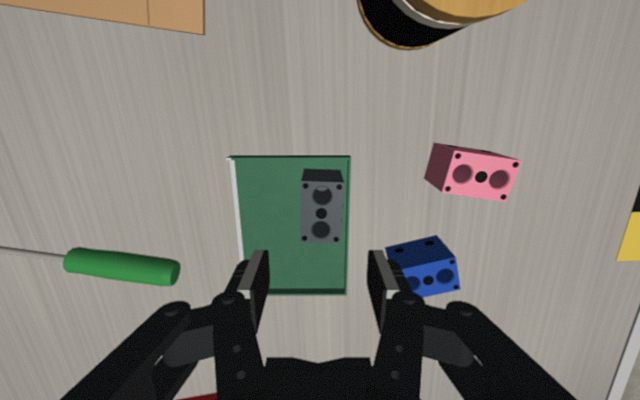

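```bash
python3 -m inch '[{"dp":[0,0.001,0.04],"angular":[0,0,0]},{"dp":[0,0,0.04],"angular":[0,0,0]},{"dp":[0,0,0.04],"angular":[0,0,0]},{"dp":[0,0,0.03],"angular":[0,0,0]},{"dp":[0,0,0.02],"angular":[0,0,0]},{"dp":[0,0,0.018],"angular":[0,0,0]},{"dp":[0,0,0],"angular":[0,0,0]},{"dp":[0,0,0],"angular":[0,0,0]},{"dp":[0,0,0],"angular":[0,0,0]},{"dp":[0,0,0],"angular":[0,0,0]}]'
python3 - <<'E'
from m import *
go([0.629,0.0521,0.022],87.7)
p=measure("wrist","w11",["bare"])
g=p["pixels"].astype(int); m=(g[...,1]>g[...,0]+25)&(g[...,1]>g[...,2]+8)
print(m.sum())
E
```

```text
clock: 29.0
eef_pos: [0.6302, 0.052, 0.0265]
tool_rot: [[0.04, 0.999, 0.001], [0.999, -0.04, 0.0], [0.0, 0.001, -1.0]]
wrist_force: [0.2, 0.0, 0.2]
finger_gap: 0.0523
clock 29.0 eef [0.6302 0.052  0.0265] dp total [ 0.0001 -0.0025  0.0091] yaw now 87.69 tilt [0.001  0.0001]
angular total [ 0.0007 -0.0001 -0.0001]
wrist bare 0.95 [440. 366.] zt 43 raytop [[699.4, 4.5], [57.9, 52.7], 51.2] mean [700.7 -12. ] pca yaw -43.8
wrist bare 0.78 [550. 216.] zt 44 raytop [[743.7, 77.5], [32.8, 55.1], 79.1] mean [744.2  78.1] pca yaw 77.7
19059
```

View pics/w11.png

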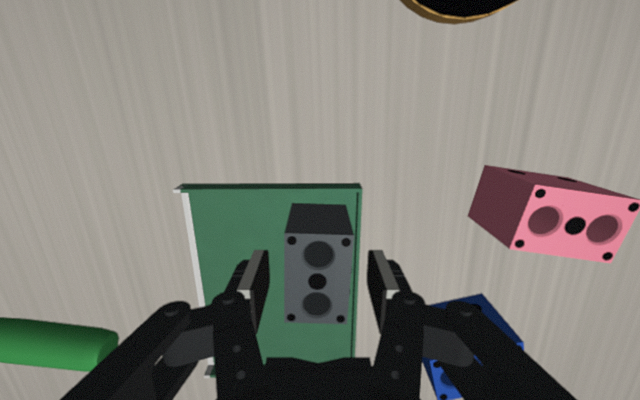

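```bash
python3 -m inch '[{"dp":[0,-0.002,0.009],"angular":[0,0,0]},{"dp":[0,0,0],"angular":[0,0,0]},{"dp":[0,0,0],"angular":[0,0,0]},{"dp":[0,0,0],"angular":[0,0,0]},{"dp":[0,0,0],"angular":[0,0,0]},{"dp":[0,0,0],"angular":[0,0,0]},{"dp":[0,0,0],"angular":[0,0,0]},{"dp":[0,0,0],"angular":[0,0,0]},{"dp":[0,0,0],"angular":[0,0,0]},{"dp":[0,0,0],"angular":[0,0,0]}]' 24
python3 - <<'E'
from m import *
go([0.476,-0.268,0.12],87.7)
E
```

```text
clock: 30.1
eef_pos: [0.6289, 0.052, 0.0213]
tool_rot: [[0.04, 0.999, -0.0], [0.999, -0.04, -0.0], [-0.0, -0.0, -1.0]]
wrist_force: [-0.2, 0.3, -1.5]
finger_gap: 0.0309
clock 30.1 eef [0.6289 0.052  0.0213] dp total [-0.6519 -0.2797 -0.1974] yaw now 87.69 tilt [-0. -0.]
angular total [-0.      0.     -0.0001]
```

```bash
python3 -m inch '[{"dp":[0,0,-0.02],"angular":[0,0,0]},{"dp":[0,0,-0.05],"angular":[0,0,0]},{"dp":[0,0,-0.06],"angular":[0,0,0]},{"dp":[0,0,-0.05],"angular":[0,0,0]},{"dp":[0,0,-0.02],"angular":[0,0,0]},{"dp":[-0.05,-0.021,0],"angular":[0,0,0]},{"dp":[-0.08,-0.034,0],"angular":[0,0,0]},{"dp":[-0.08,-0.034,0],"angular":[0,0,0]},{"dp":[-0.08,-0.034,0],"angular":[0,0,0]},{"dp":[-0.08,-0.034,0],"angular":[0,0,0]}]'
python3 -m inch '[{"dp":[-0.08,-0.034,0],"angular":[0,0,0]},{"dp":[-0.08,-0.034,0],"angular":[0,0,0]},{"dp":[-0.07,-0.03,0],"angular":[0,0,0]},{"dp":[-0.05,-0.024,0],"angular":[0,0,0]},{"dp":[0,0,0],"angular":[0,0,0]},{"dp":[0,0,0],"angular":[0,0,0]},{"dp":[0,0,0],"angular":[0,0,0]},{"dp":[0,0,0],"angular":[0,0,0]},{"dp":[0,0,0],"angular":[0,0,0]},{"dp":[0,0,0],"angular":[0,0,0]}]'
python3 - <<'E'
from m import *
go([0.476,-0.266,0.0223],87.7)
p=manip.read_camera("wrist"); cv2.imwrite("pics/w12.png",p["pixels"][:,:,::-1])
E
```

```text
clock: 31.1
eef_pos: [0.5418, -0.1309, 0.121]
tool_rot: [[0.04, 0.999, -0.0], [0.999, -0.04, 0.0], [0.0, -0.0, -1.0]]
wrist_force: [0.1, -0.0, -1.1]
finger_gap: 0.0308
clock: 32.1
eef_pos: [0.4766, -0.2666, 0.1213]
tool_rot: [[0.039, 0.999, -0.0], [0.999, -0.039, 0.0], [0.0, -0.0, -1.0]]
wrist_force: [-0.4, -0.4, -1.8]
finger_gap: 0.0306
clock 32.1 eef [ 0.4766 -0.2666  0.1213] dp total [ 0.0012 -0.0013  0.1979] yaw now 87.74 tilt [-0.0001  0.0001]
angular total [-0.     -0.      0.0004]
```

View pics/w12.png

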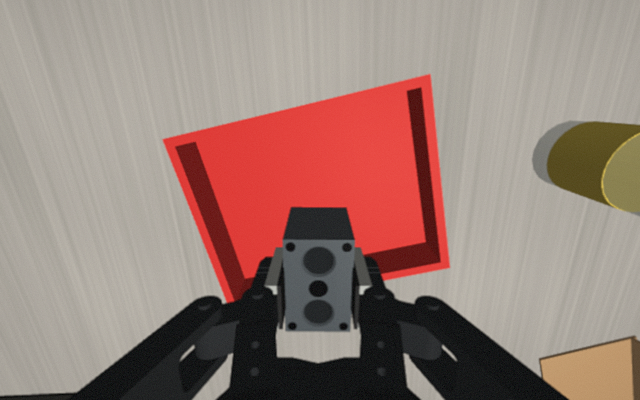

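```bash
python3 -m inch '[{"dp":[0,0,0.04],"angular":[0,0,0]},{"dp":[0,0,0.05],"angular":[0,0,0]},{"dp":[0,0,0.04],"angular":[0,0,0]},{"dp":[0,0,0.03],"angular":[0,0,0]},{"dp":[0,0,0.02],"angular":[0,0,0]},{"dp":[0,0,0.01],"angular":[0,0,0]},{"dp":[0,0,0.004],"angular":[0,0,0]},{"dp":[0,0,0],"angular":[0,0,0]},{"dp":[0,0,0],"angular":[0,0,0]},{"dp":[0,0,0],"angular":[0,0,0]}]'
python3 -m inch '[{"dp":[0,0,0.002],"angular":[0,0,0]},{"dp":[0,0,0.001],"angular":[0,0,0]},{"dp":[0,0,0.001],"angular":[0,0,0]},{"dp":[0,0,0],"angular":[0,0,0]},{"dp":[0,0,0],"angular":[0,0,0]},{"dp":[0,0,0],"angular":[0,0,0]},{"dp":[0,0,0],"angular":[0,0,0]},{"dp":[0,0,0],"angular":[0,0,0]},{"dp":[0,0,0],"angular":[0,0,0]},{"dp":[0,0,0],"angular":[0,0,0]}]'
```

```text
clock: 33.15
eef_pos: [0.4767, -0.2672, 0.0249]
tool_rot: [[0.04, 0.999, 0.001], [0.999, -0.04, -0.0], [-0.0, 0.001, -1.0]]
wrist_force: [-0.2, -0.1, -1.7]
finger_gap: 0.0309
clock: 34.15
eef_pos: [0.4764, -0.2671, 0.0223]
tool_rot: [[0.04, 0.999, -0.0], [0.999, -0.04, 0.0], [0.0, -0.0, -1.0]]
wrist_force: [0.9, 0.1, -1.0]
finger_gap: 0.0312
```

```bash
python3 -m inch '[{"dp":[0,0,0.001],"angular":[0,0,0]},{"dp":[0,0,0],"angular":[0,0,0]},{"dp":[0,0,0],"angular":[0,0,0]},{"dp":[0,0,0],"angular":[0,0,0]},{"dp":[0,0,0],"angular":[0,0,0]},{"dp":[0,0,0],"angular":[0,0,0]},{"dp":[0,0,0],"angular":[0,0,0]},{"dp":[0,0,0],"angular":[0,0,0]},{"dp":[0,0,0],"angular":[0,0,0]},{"dp":[0,0,0],"angular":[0,0,0]}]'
```

```text
clock: 35.15
eef_pos: [0.4764, -0.2671, 0.0219]
tool_rot: [[0.04, 0.999, 0.0], [0.999, -0.04, -0.0], [-0.0, 0.0, -1.0]]
wrist_force: [0.1, -0.7, 1.0]
finger_gap: 0.0304
```

In contact. I'll open modestly and lift.

```bash
python3 -m inch '[{"dp":[0,0,0],"angular":[0,0,0]},{"dp":[0,0,0],"angular":[0,0,0]},{"dp":[0,0,0],"angular":[0,0,0]},{"dp":[0,0,0],"angular":[0,0,0]},{"dp":[0,0,0],"angular":[0,0,0]},{"dp":[0,0,0],"angular":[0,0,0]},{"dp":[0,0,-0.02],"angular":[0,0,0]},{"dp":[0,0,-0.05],"angular":[0,0,0]},{"dp":[0,0,-0.08],"angular":[0,0,0]},{"dp":[0,0,-0.08],"angular":[0,0,0]}]' 50
python3 - <<'E'
from m import *
go([0.5283,0.3133,0.162],87.7)
p=measure("wrist","w13",["bare"])
p=measure("scene","s13",["bare","unit_blue","unit_white","unit_yellow"])
E
```

```text
clock: 36.15
eef_pos: [0.4761, -0.2669, 0.1386]
tool_rot: [[0.04, 0.999, -0.0], [0.999, -0.04, 0.0], [0.0, -0.0, -1.0]]
wrist_force: [0.0, 0.1, 0.2]
finger_gap: 0.05
clock 36.15 eef [ 0.4761 -0.2669  0.1386] dp total [ 1.1636  0.0576 -0.0465] yaw now 87.69 tilt [-0.0004  0.0002]
angular total [-0.0002 -0.0001 -0.0001]
wrist bare 0.97 [317. 202.] zt 48 raytop [[475.9, -266.5], [51.8, 32.4], 87.3] mean [ 475.9 -265.9] pca yaw -1.7
scene bare 0.95 [317. 255.] zt 45 raytop [[719.0, -12.2], [52.5, 32.3], 13.7] mean [719.6 -12.1] pca yaw -78.0
scene bare 0.71 [358. 267.] zt 44 raytop [[750.9, 73.0], [31.1, 53.1], 80.4] mean [751.5  73.7] pca yaw 78.3
scene unit_blue 0.6 [451. 160.] zt 115 raytop [[530.8, 309.4], [50.1, 19.7], 84.7] mean [530.9 309.4] pca yaw 0.8
scene unit_white 0.71 [435. 139.] zt 115 raytop [[470.6, 293.8], [53.9, 21.3], 84.9] mean [469.8 293.2] pca yaw 0.3
scene unit_yellow 0.89 [468. 133.] zt 115 raytop [[493.9, 345.7], [47.0, 96.7], 58.6] mean [478.6 354.9] pca yaw 48.6
```

View pics/w13.png

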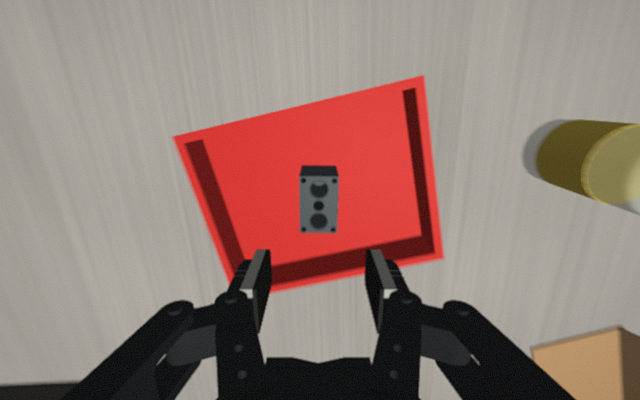

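View pics/s13.png

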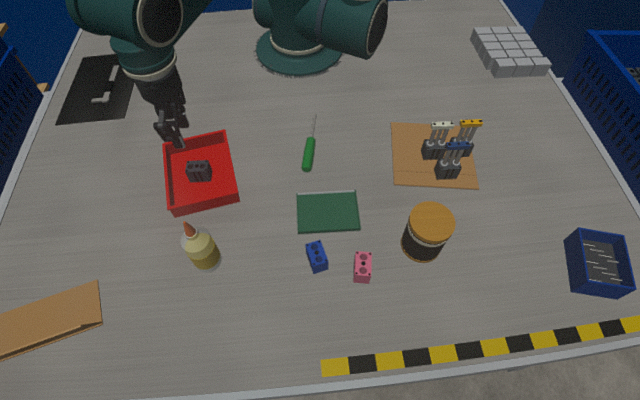

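The bare body stands in the middle of the red tray at (319,200) px, and the green tray is empty. I'll measure the tray's yaw while it's clear.

Run:
```python
from m import *
for c in ["top","scene"]:
    p=manip.read_camera(c)
    o=[o for o in manip.outline_of(p,"finished_tray")][0]
    P,u,v=pts(p,o["mask"])
    Q=ray(p,u.astype(float),v.astype(float),0.003); 
    b=P[:,2]>0.009
    print(c,o["score"],"floor",rect(Q),"P",rect(P),"lip pts",b.sum())
    cs,_=cv2.findContours(o["mask"].astype(np.uint8),cv2.RETR_EXTERNAL,cv2.CHAIN_APPROX_NONE)
    k=max(cs,key=cv2.contourArea)[:,0,:].astype(float)
    W=ray(p,k[:,0],k[:,1],0.003)[:,:2]; c0=W.mean(0)
    for nm,sel in [("-y",W[:,1]<np.percentile(W[:,1],12)),("+y",W[:,1]>np.percentile(W[:,1],88)),("-x",W[:,0]<np.percentile(W[:,0],18)),("+x",W[:,0]>np.percentile(W[:,0],82))]:
        L=W[sel]; ax=0 if "y" in nm else 1
        t=np.abs(L[:,ax]-np.median(L[:,ax]))<0.035; L=L[t]
        f=np.polyfit(L[:,ax],L[:,1-ax],1); print(nm,len(L),"yaw",round(np.degrees(np.arctan(f[0]))*(1 if ax==0 else -1),2),"pos",round(L[:,1-ax].mean()*1000,1))
```

```text
top 0.87 floor [[602.4, 21.2], [138.9, 108.5], 87.3] P [[603.0, 20.7], [138.2, 109.4], 87.3] lip pts 155
-y 12 yaw -0.44 pos -45.5
+y 26 yaw 0.21 pos 90.4
-x 33 yaw -4.74 pos 549.6
+x 33 yaw -2.76 pos 656.6
scene 0.86 floor [[600.0, 23.4], [141.8, 108.6], 87.8] P [[599.0, 23.6], [142.3, 111.0], 87.6] lip pts 185
-y 24 yaw -2.61 pos -46.4
+y 16 yaw -1.43 pos 92.4
-x 27 yaw -3.98 pos 547.1
+x 29 yaw -2.58 pos 654.3
```

```bash
python3 -m inch '[{"dp":[0.06,0.003,-0.02],"angular":[0,0,0]},{"dp":[0.09,0.0045,-0.02],"angular":[0,0,0]},{"dp":[0.09,0.0045,-0.007],"angular":[0,0,0]},{"dp":[0.09,0.0045,0],"angular":[0,0,0]},{"dp":[0.09,0.0045,0],"angular":[0,0,0]},{"dp":[0.09,0.0045,0],"angular":[0,0,0]},{"dp":[0.09,0.0045,0],"angular":[0,0,0]},{"dp":[0.09,0.0045,0],"angular":[0,0,0]},{"dp":[0.09,0.0045,0],"angular":[0,0,0]},{"dp":[0.09,0.0045,0],"angular":[0,0,0]}]' 34
python3 -m inch '[{"dp":[0.09,0.0045,0],"angular":[0,0,0]},{"dp":[0.09,0.0045,0],"angular":[0,0,0]},{"dp":[0.07,0.0035,0],"angular":[0,0,0]},{"dp":[0.044,0.002,0],"angular":[0,0,0]},{"dp":[0,0,0],"angular":[0,0,0]},{"dp":[0,0,0],"angular":[0,0,0]},{"dp":[0,0,0],"angular":[0,0,0]},{"dp":[0,0,0],"angular":[0,0,0]},{"dp":[0,0,0],"angular":[0,0,0]},{"dp":[0,0,0],"angular":[0,0,0]}]'
python3 - <<'E'
from m import *
go([0.5287,0.3134,0.0907],87.7)
p=measure("wrist","w14",["unit_blue"])
E
```

```text
clock: 37.7
eef_pos: [0.5154, 0.1687, 0.1601]
tool_rot: [[0.04, 0.999, -0.0], [0.999, -0.04, -0.0], [-0.0, -0.0, -1.0]]
wrist_force: [0.8, -0.1, 0.8]
finger_gap: 0.034
clock: 38.7
eef_pos: [0.5289, 0.3128, 0.1605]
tool_rot: [[0.041, 0.999, 0.0], [0.999, -0.041, 0.0], [0.0, 0.0, -1.0]]
wrist_force: [0.9, -0.9, -0.4]
finger_gap: 0.0342
clock 38.7 eef [0.5289 0.3128 0.1605] dp total [ 0.0011 -0.0005  0.1396] yaw now 87.66 tilt [0.0002 0.0002]
angular total [ 0.0002 -0.0001 -0.0005]
wrist unit_blue 0.91 [317. 201.] zt 116 raytop [[528.8, 313.3], [52.1, 14.0], 87.1] mean [528.8 314.2] pca yaw -2.3
```

```bash
python3 -m inch '[{"dp":[0.001,0,0.035],"angular":[0,0,0]},{"dp":[0,0,0.035],"angular":[0,0,0]},{"dp":[0,0,0.025],"angular":[0,0,0]},{"dp":[0,0,0.025],"angular":[0,0,0]},{"dp":[0,0,0.02],"angular":[0,0,0]},{"dp":[0,0,0],"angular":[0,0,0]},{"dp":[0,0,0],"angular":[0,0,0]},{"dp":[0,0,0],"angular":[0,0,0]},{"dp":[0,0,0],"angular":[0,0,0]},{"dp":[0,0,0],"angular":[0,0,0]}]'
python3 -m inch '[{"dp":[0,0,0],"angular":[0,0,0]},{"dp":[0,0,0],"angular":[0,0,0]},{"dp":[0,0,0],"angular":[0,0,0]},{"dp":[0,0,0],"angular":[0,0,0]},{"dp":[0,0,0],"angular":[0,0,0]},{"dp":[0,0,0],"angular":[0,0,0]},{"dp":[0,0,0],"angular":[0,0,0]},{"dp":[0,0,0],"angular":[0,0,0]},{"dp":[0,0,0],"angular":[0,0,0]},{"dp":[0,0,0],"angular":[0,0,0]}]' 6
python3 - <<'E'
from m import *
go([0.6289,-0.0110,0.16],87.7)
E
```

```text
clock: 39.8
eef_pos: [0.529, 0.3138, 0.0908]
tool_rot: [[0.04, 0.999, 0.001], [0.999, -0.04, 0.0], [0.0, 0.001, -1.0]]
wrist_force: [-0.1, -1.0, -0.9]
finger_gap: 0.034
clock: 40.8
eef_pos: [0.529, 0.3138, 0.0906]
tool_rot: [[0.04, 0.999, 0.001], [0.999, -0.04, 0.0], [0.0, 0.001, -1.0]]
wrist_force: [0.6, -0.5, 5.5]
finger_gap: 0.0126
clock 40.8 eef [0.529  0.3138 0.0906] dp total [-0.641   0.2258 -0.1387] yaw now 87.69 tilt [0.0006 0.0002]
angular total [ 0.0004 -0.0002 -0.0001]
```

```bash
python3 -m inch '[{"dp":[0,0,-0.02],"angular":[0,0,0]},{"dp":[0,0,-0.04],"angular":[0,0,0]},{"dp":[0,0,-0.04],"angular":[0,0,0]},{"dp":[0,0,-0.04],"angular":[0,0,0]},{"dp":[-0.06,0.021,0],"angular":[0,0,0]},{"dp":[-0.08,0.028,0],"angular":[0,0,0]},{"dp":[-0.08,0.028,0],"angular":[0,0,0]},{"dp":[-0.08,0.028,0],"angular":[0,0,0]},{"dp":[-0.08,0.028,0],"angular":[0,0,0]},{"dp":[-0.08,0.028,0],"angular":[0,0,0]}]'
python3 -m inch '[{"dp":[-0.08,0.028,0],"angular":[0,0,0]},{"dp":[-0.06,0.021,0],"angular":[0,0,0]},{"dp":[-0.04,0.016,0],"angular":[0,0,0]},{"dp":[0,0,0],"angular":[0,0,0]},{"dp":[0,0,0],"angular":[0,0,0]},{"dp":[0,0,0],"angular":[0,0,0]},{"dp":[0,0,0],"angular":[0,0,0]},{"dp":[0,0,0],"angular":[0,0,0]},{"dp":[0,0,0],"angular":[0,0,0]},{"dp":[0,0,0],"angular":[0,0,0]}]'
python3 - <<'E'
from m import *
go([0.6289,-0.0106,0.0895],87.7)
measure("wrist","w15",["unit_blue"])
E
```

```text
clock: 41.8
eef_pos: [0.5999, 0.0791, 0.1603]
tool_rot: [[0.04, 0.999, -0.001], [0.999, -0.04, 0.0], [0.0, -0.001, -1.0]]
wrist_force: [0.6, 0.2, -3.5]
finger_gap: 0.0128
clock: 42.8
eef_pos: [0.6288, -0.0103, 0.1604]
tool_rot: [[0.04, 0.999, 0.0], [0.999, -0.04, 0.0], [0.0, 0.0, -1.0]]
wrist_force: [-0.8, -0.5, -3.4]
finger_gap: 0.0126
clock 42.8 eef [ 0.6288 -0.0103  0.1604] dp total [-0.0007  0.0002  0.1418] yaw now 87.71 tilt [0.0001 0.    ]
angular total [ 0.0001 -0.      0.0001]
wrist unit_blue 0.7 [318. 237.] zt 185 raytop [[626.2, -59.2], [83.6, 22.1], 87.4] mean [626.3 -57. ] pca yaw -2.5
```

```bash
python3 -m inch '[{"dp":[-0.001,0,0.03],"angular":[0,0,0]},{"dp":[0,0,0.04],"angular":[0,0,0]},{"dp":[0,0,0.03],"angular":[0,0,0]},{"dp":[0,0,0.02],"angular":[0,0,0]},{"dp":[0,0,0.01],"angular":[0,0,0]},{"dp":[0,0,0.006],"angular":[0,0,0]},{"dp":[0,0,0.002],"angular":[0,0,0]},{"dp":[0,0,0],"angular":[0,0,0]},{"dp":[0,0,0],"angular":[0,0,0]},{"dp":[0,0,0],"angular":[0,0,0]}]'
python3 -m inch '[{"dp":[0,0,0.001],"angular":[0,0,0]},{"dp":[0,0,0.001],"angular":[0,0,0]},{"dp":[0,0,0],"angular":[0,0,0]},{"dp":[0,0,0],"angular":[0,0,0]},{"dp":[0,0,0],"angular":[0,0,0]},{"dp":[0,0,0],"angular":[0,0,0]},{"dp":[0,0,0],"angular":[0,0,0]},{"dp":[0,0,0],"angular":[0,0,0]},{"dp":[0,0,0],"angular":[0,0,0]},{"dp":[0,0,0],"angular":[0,0,0]}]'
python3 - <<'E'
from m import *
go([0.6289,-0.0106,0.0895],87.7)
E
```

```text
clock: 43.9
eef_pos: [0.629, -0.011, 0.0917]
tool_rot: [[0.04, 0.999, 0.001], [0.999, -0.04, -0.0], [-0.0, 0.001, -1.0]]
wrist_force: [-0.6, 0.8, -3.6]
finger_gap: 0.0129
clock: 44.9
eef_pos: [0.6288, -0.011, 0.0903]
tool_rot: [[0.04, 0.999, -0.0], [0.999, -0.04, 0.0], [0.0, -0.0, -1.0]]
wrist_force: [0.4, -0.7, -3.2]
finger_gap: 0.0128
clock 44.9 eef [ 0.6288 -0.011   0.0903] dp total [0.0009 0.0001 0.0016] yaw now 87.69 tilt [-0.  0.]
angular total [-0.     -0.     -0.0001]
```

```bash
python3 -m inch '[{"dp":[0.0008,0,0.001],"angular":[0,0,0]},{"dp":[0,0,0.0006],"angular":[0,0,0]},{"dp":[0,0,0.0006],"angular":[0,0,0]},{"dp":[0,0,0],"angular":[0,0,0]},{"dp":[0,0,0],"angular":[0,0,0]},{"dp":[0,0,0],"angular":[0,0,0]},{"dp":[0,0,0],"angular":[0,0,0]},{"dp":[0,0,0],"angular":[0,0,0]},{"dp":[0,0,0],"angular":[0,0,0]},{"dp":[0,0,0],"angular":[0,0,0]}]'
```

```text
clock: 45.9
eef_pos: [0.6291, -0.0106, 0.0896]
tool_rot: [[0.04, 0.999, 0.001], [0.999, -0.04, 0.0], [0.0, 0.001, -1.0]]
wrist_force: [0.7, 1.4, 6.1]
finger_gap: 0.0128
```

Contact. Release and rise.

```bash
python3 -m inch '[{"dp":[0,0,0],"angular":[0,0,0]},{"dp":[0,0,0],"angular":[0,0,0]},{"dp":[0,0,0],"angular":[0,0,0]},{"dp":[0,0,0],"angular":[0,0,0]},{"dp":[0,0,0],"angular":[0,0,0]},{"dp":[0,0,0],"angular":[0,0,0]},{"dp":[0,0,-0.02],"angular":[0,0,0]},{"dp":[0,0,-0.04],"angular":[0,0,0]},{"dp":[0,0,-0.04],"angular":[0,0,0]},{"dp":[0,0,-0.04],"angular":[0,0,0]}]' 34
python3 - <<'E'
from m import *
go([0.4677,0.2957,0.16],87.7)
p=measure("wrist","w16",["unit_blue","finished_tray"])
E
```

```text
clock: 46.9
eef_pos: [0.6289, -0.0106, 0.1608]
tool_rot: [[0.04, 0.999, 0.0], [0.999, -0.04, -0.0], [-0.0, 0.0, -1.0]]
wrist_force: [0.4, -0.5, 0.5]
finger_gap: 0.0343
clock 46.9 eef [ 0.6289 -0.0106  0.1608] dp total [ 0.5991 -0.3468  0.0015] yaw now 87.69 tilt [ 0.0005 -0.    ]
angular total [ 0.0003  0.     -0.0001]
wrist unit_blue 0.81 [319. 202.] zt 115 raytop [[628.8, -10.7], [51.5, 13.8], 88.3] mean [629.   -9.1] pca yaw -1.7
wrist finished_tray 0.92 [282. 137.] zt 12 raytop [[604.8, 27.5], [120.6, 91.7], 88.0] mean [608.4  38.4] pca yaw -14.7
```

View pics/w16.png

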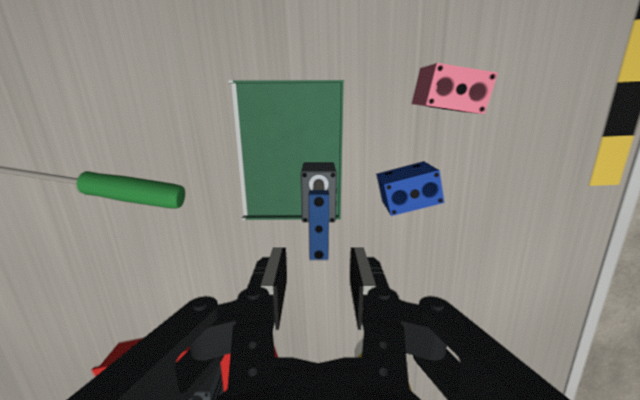

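Blue is back upright at (319,225) px and measures (628.8,-10.7), against (628.9,-10.8) at the start. White next.

```bash
python3 -m inch '[{"dp":[0.07,-0.04,0],"angular":[0,0,0]},{"dp":[0.08,-0.046,0],"angular":[0,0,0]},{"dp":[0.08,-0.046,0],"angular":[0,0,0]},{"dp":[0.08,-0.046,0],"angular":[0,0,0]},{"dp":[0.08,-0.046,0],"angular":[0,0,0]},{"dp":[0.08,-0.046,0],"angular":[0,0,0]},{"dp":[0.08,-0.046,0],"angular":[0,0,0]},{"dp":[0.049,-0.031,0],"angular":[0,0,0]},{"dp":[0,0,0],"angular":[0,0,0]},{"dp":[0,0,0],"angular":[0,0,0]}]' 
python3 -m inch '[{"dp":[0,0,0.035],"angular":[0,0,0]},{"dp":[0,0,0.035],"angular":[0,0,0]},{"dp":[0,0,0.025],"angular":[0,0,0]},{"dp":[0,0,0.025],"angular":[0,0,0]},{"dp":[0,0,0.02],"angular":[0,0,0]},{"dp":[0,0,0],"angular":[0,0,0]},{"dp":[0,0,0],"angular":[0,0,0]},{"dp":[0,0,0],"angular":[0,0,0]},{"dp":[0,0,0],"angular":[0,0,0]},{"dp":[0,0,0],"angular":[0,0,0]}]'
python3 - <<'E'
from m import *
go([0.4676,0.2957,0.0905],87.7)
p=measure("wrist","w17",["unit_white"])
E
```

```text
clock: 48.05
eef_pos: [0.4671, 0.2958, 0.1585]
tool_rot: [[0.039, 0.999, -0.001], [0.999, -0.039, -0.001], [-0.001, -0.001, -1.0]]
wrist_force: [-0.8, -0.1, 0.1]
finger_gap: 0.0341
clock: 49.05
eef_pos: [0.4677, 0.2957, 0.0896]
tool_rot: [[0.04, 0.999, 0.001], [0.999, -0.04, 0.0], [0.0, 0.001, -1.0]]
wrist_force: [-0.4, -0.3, 0.2]
finger_gap: 0.0344
clock 49.05 eef [0.4677 0.2957 0.0896] dp total [-0.0001 -0.0002 -0.0017] yaw now 87.7 tilt [0.0006 0.0003]
angular total [ 0.0004 -0.0002 -0.    ]
wrist unit_white 0.86 [319. 248.] zt 116 raytop [[468.0, 304.4], [69.4, 14.1], 87.6] mean [467.7 297.7] pca yaw -2.5
```

```bash
python3 -m inch '[{"dp":[0,0,-0.0018],"angular":[0,0,0]},{"dp":[0,0,0],"angular":[0,0,0]},{"dp":[0,0,0],"angular":[0,0,0]},{"dp":[0,0,0],"angular":[0,0,0]},{"dp":[0,0,0],"angular":[0,0,0]},{"dp":[0,0,0],"angular":[0,0,0]},{"dp":[0,0,0],"angular":[0,0,0]},{"dp":[0,0,0],"angular":[0,0,0]},{"dp":[0,0,0],"angular":[0,0,0]},{"dp":[0,0,0],"angular":[0,0,0]}]' 6
python3 -m inch '[{"dp":[0,0,-0.02],"angular":[0,0,0]},{"dp":[0,0,-0.04],"angular":[0,0,0]},{"dp":[0,0,-0.04],"angular":[0,0,0]},{"dp":[0,0,-0.04],"angular":[0,0,0]},{"dp":[-0.06,0.0245,0],"angular":[0,0,0]},{"dp":[-0.08,0.0325,0],"angular":[0,0,0]},{"dp":[-0.08,0.0325,0],"angular":[0,0,0]},{"dp":[-0.08,0.0325,0],"angular":[0,0,0]},{"dp":[-0.08,0.0325,0],"angular":[0,0,0]},{"dp":[-0.08,0.0325,0],"angular":[0,0,0]}]'
python3 -m inch '[{"dp":[-0.07,0.029,0],"angular":[0,0,0]},{"dp":[-0.045,0.0185,0],"angular":[0,0,0]},{"dp":[-0.025,0.0105,0],"angular":[0,0,0]},{"dp":[0,0,0],"angular":[0,0,0]},{"dp":[0,0,0],"angular":[0,0,0]},{"dp":[0,0,0],"angular":[0,0,0]},{"dp":[0,0,0],"angular":[0,0,0]},{"dp":[0,0,0],"angular":[0,0,0]},{"dp":[0,0,0],"angular":[0,0,0]},{"dp":[0,0,0],"angular":[0,0,0]}]'
python3 - <<'E'
from m import *
go([0.578,-0.009,0.0895],87.7)
E
```

```text
clock: 50.15
eef_pos: [0.4678, 0.2957, 0.0905]
tool_rot: [[0.04, 0.999, 0.001], [0.999, -0.04, 0.0], [0.0, 0.001, -1.0]]
wrist_force: [0.4, -1.0, 5.5]
finger_gap: 0.0125
clock: 51.15
eef_pos: [0.5518, 0.0603, 0.1604]
tool_rot: [[0.04, 0.999, -0.0], [0.999, -0.04, 0.0], [0.0, -0.0, -1.0]]
wrist_force: [0.2, 0.1, -3.2]
finger_gap: 0.0126
clock: 52.15
eef_pos: [0.5778, -0.0088, 0.1601]
tool_rot: [[0.04, 0.999, 0.0], [0.999, -0.04, 0.0], [0.0, 0.0, -1.0]]
wrist_force: [0.6, 0.0, -2.7]
finger_gap: 0.0128
clock 52.15 eef [ 0.5778 -0.0088  0.1601] dp total [-0.0003  0.0004  0.1413] yaw now 87.71 tilt [0. 0.]
angular total [ 0.     -0.      0.0001]
```

```bash
python3 -m inch '[{"dp":[0,0,0.03],"angular":[0,0,0]},{"dp":[0,0,0.04],"angular":[0,0,0]},{"dp":[0,0,0.03],"angular":[0,0,0]},{"dp":[0,0,0.02],"angular":[0,0,0]},{"dp":[0,0,0.01],"angular":[0,0,0]},{"dp":[0,0,0.006],"angular":[0,0,0]},{"dp":[0,0,0.002],"angular":[0,0,0]},{"dp":[0,0,0.001],"angular":[0,0,0]},{"dp":[0,0,0],"angular":[0,0,0]},{"dp":[0,0,0],"angular":[0,0,0]}]'
python3 -m inch '[{"dp":[0,0,0.001],"angular":[0,0,0]},{"dp":[0,0,0.001],"angular":[0,0,0]},{"dp":[0,0,0],"angular":[0,0,0]},{"dp":[0,0,0],"angular":[0,0,0]},{"dp":[0,0,0],"angular":[0,0,0]},{"dp":[0,0,0],"angular":[0,0,0]},{"dp":[0,0,0],"angular":[0,0,0]},{"dp":[0,0,0],"angular":[0,0,0]},{"dp":[0,0,0],"angular":[0,0,0]},{"dp":[0,0,0],"angular":[0,0,0]}]'
python3 - <<'E'
from m import *
go([0.578,-0.009,0.0895],87.7)
E
```

```text
clock: 53.15
eef_pos: [0.578, -0.0091, 0.091]
tool_rot: [[0.04, 0.999, 0.001], [0.999, -0.04, -0.0], [-0.0, 0.001, -1.0]]
wrist_force: [-0.0, 0.0, -2.6]
finger_gap: 0.0129
clock: 54.15
eef_pos: [0.5778, -0.0091, 0.0896]
tool_rot: [[0.04, 0.999, -0.0], [0.999, -0.04, -0.0], [-0.0, -0.0, -1.0]]
wrist_force: [0.2, -0.4, -2.8]
finger_gap: 0.0127
clock 54.15 eef [ 0.5778 -0.0091  0.0896] dp total [0.0001 0.0003 0.0002] yaw now 87.69 tilt [-0. -0.]
angular total [-0.      0.     -0.0001]
```

```bash
python3 -m inch '[{"dp":[0,0.0003,0.0006],"angular":[0,0,0]},{"dp":[0,0,0.0006],"angular":[0,0,0]},{"dp":[0,0,0],"angular":[0,0,0]},{"dp":[0,0,0],"angular":[0,0,0]},{"dp":[0,0,0],"angular":[0,0,0]},{"dp":[0,0,0],"angular":[0,0,0]},{"dp":[0,0,0],"angular":[0,0,0]},{"dp":[0,0,0],"angular":[0,0,0]},{"dp":[0,0,0],"angular":[0,0,0]},{"dp":[0,0,0],"angular":[0,0,0]}]'
```

```text
clock: 55.15
eef_pos: [0.5783, -0.0091, 0.0895]
tool_rot: [[0.04, 0.999, 0.001], [0.999, -0.04, -0.0], [-0.0, 0.001, -1.0]]
wrist_force: [-0.8, 0.2, 5.2]
finger_gap: 0.0127
```

```bash
python3 -m inch '[{"dp":[0,0,0],"angular":[0,0,0]},{"dp":[0,0,0],"angular":[0,0,0]},{"dp":[0,0,0],"angular":[0,0,0]},{"dp":[0,0,0],"angular":[0,0,0]},{"dp":[0,0,0],"angular":[0,0,0]},{"dp":[0,0,0],"angular":[0,0,0]},{"dp":[0,0,-0.02],"angular":[0,0,0]},{"dp":[0,0,-0.04],"angular":[0,0,0]},{"dp":[0,0,-0.04],"angular":[0,0,0]},{"dp":[0,0,-0.04],"angular":[0,0,0]}]' 34
python3 - <<'E'
from m import *
go([0.4664,0.3639,0.16],87.7)
p=measure("wrist","w18",["unit_blue","unit_white"])
E
```

```text
clock: 56.15
eef_pos: [0.5781, -0.0091, 0.1606]
tool_rot: [[0.04, 0.999, 0.001], [0.999, -0.04, -0.0], [-0.0, 0.001, -1.0]]
wrist_force: [0.2, -0.2, -0.3]
finger_gap: 0.0338
clock 56.15 eef [ 0.5781 -0.0091  0.1606] dp total [ 0.7363 -0.2532  0.0011] yaw now 87.69 tilt [ 0.0005 -0.    ]
angular total [ 0.0003  0.     -0.0001]
wrist unit_blue 0.96 [380. 204.] zt 115 raytop [[627.9, -11.0], [51.4, 15.4], 87.7] mean [628. -10.] pca yaw -1.8
wrist unit_white 0.56 [319. 204.] zt 115 raytop [[578.3, -8.3], [51.3, 13.7], 87.7] mean [578.3  -7.6] pca yaw -2.2
```

View pics/w18.png

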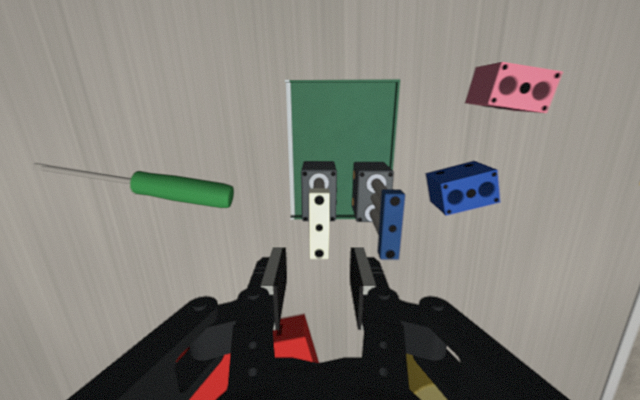

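White (318,225) and blue (391,225) px are back and square. Yellow next.

```bash
python3 -m inch '[{"dp":[0.08,-0.0275,0],"angular":[0,0,0]},{"dp":[0.09,-0.031,0],"angular":[0,0,0]},{"dp":[0.09,-0.031,0],"angular":[0,0,0]},{"dp":[0.09,-0.031,0],"angular":[0,0,0]},{"dp":[0.09,-0.031,0],"angular":[0,0,0]},{"dp":[0.09,-0.031,0],"angular":[0,0,0]},{"dp":[0.09,-0.031,0],"angular":[0,0,0]},{"dp":[0.07,-0.024,0],"angular":[0,0,0]},{"dp":[0.046,-0.016,0],"angular":[0,0,0]},{"dp":[0,0,0],"angular":[0,0,0]}]' 
python3 -m inch '[{"dp":[0,0,0.035],"angular":[0,0,0]},{"dp":[0,0,0.035],"angular":[0,0,0]},{"dp":[0,0,0.025],"angular":[0,0,0]},{"dp":[0,0,0.025],"angular":[0,0,0]},{"dp":[0,0,0.02],"angular":[0,0,0]},{"dp":[0,0,0],"angular":[0,0,0]},{"dp":[0,0,0],"angular":[0,0,0]},{"dp":[0,0,0],"angular":[0,0,0]},{"dp":[0,0,0],"angular":[0,0,0]},{"dp":[0,0,0],"angular":[0,0,0]}]'
python3 - <<'E'
from m import *
go([0.4665,0.364,0.0905],87.7)
E
```

```text
clock: 57.3
eef_pos: [0.4648, 0.366, 0.1578]
tool_rot: [[0.037, 0.999, -0.002], [0.999, -0.037, -0.0], [-0.001, -0.001, -1.0]]
wrist_force: [0.8, -0.6, 0.3]
finger_gap: 0.0339
clock: 58.3
eef_pos: [0.4663, 0.3639, 0.0895]
tool_rot: [[0.04, 0.999, 0.001], [0.999, -0.04, 0.0], [0.0, 0.001, -1.0]]
wrist_force: [-1.1, -0.4, -0.4]
finger_gap: 0.0342
clock 58.3 eef [0.4663 0.3639 0.0895] dp total [ 0.0003  0.0004 -0.002 ] yaw now 87.7 tilt [0.0006 0.0004]
angular total [ 0.0004 -0.0003 -0.    ]
```

```bash
python3 -m inch '[{"dp":[0,0,-0.002],"angular":[0,0,0]},{"dp":[0,0,0],"angular":[0,0,0]},{"dp":[0,0,0],"angular":[0,0,0]},{"dp":[0,0,0],"angular":[0,0,0]},{"dp":[0,0,0],"angular":[0,0,0]},{"dp":[0,0,0],"angular":[0,0,0]},{"dp":[0,0,0],"angular":[0,0,0]},{"dp":[0,0,0],"angular":[0,0,0]},{"dp":[0,0,0],"angular":[0,0,0]},{"dp":[0,0,0],"angular":[0,0,0]}]' 6
python3 -m inch '[{"dp":[0,0,-0.02],"angular":[0,0,0]},{"dp":[0,0,-0.04],"angular":[0,0,0]},{"dp":[0,0,-0.04],"angular":[0,0,0]},{"dp":[0,0,-0.04],"angular":[0,0,0]},{"dp":[-0.06,0.0255,0],"angular":[0,0,0]},{"dp":[-0.08,0.0342,0],"angular":[0,0,0]},{"dp":[-0.08,0.0342,0],"angular":[0,0,0]},{"dp":[-0.08,0.0342,0],"angular":[0,0,0]},{"dp":[-0.08,0.0342,0],"angular":[0,0,0]},{"dp":[-0.08,0.0342,0],"angular":[0,0,0]}]'
python3 -m inch '[{"dp":[-0.07,0.03,0],"angular":[0,0,0]},{"dp":[-0.045,0.0193,0],"angular":[0,0,0]},{"dp":[-0.029,0.0122,0],"angular":[0,0,0]},{"dp":[0,0,0],"angular":[0,0,0]},{"dp":[0,0,0],"angular":[0,0,0]},{"dp":[0,0,0],"angular":[0,0,0]},{"dp":[0,0,0],"angular":[0,0,0]},{"dp":[0,0,0],"angular":[0,0,0]},{"dp":[0,0,0],"angular":[0,0,0]},{"dp":[0,0,0],"angular":[0,0,0]}]'
python3 - <<'E'
from m import *
go([0.5831,0.0569,0.0895],87.7)
E
```

```text
clock: 59.3
eef_pos: [0.4665, 0.3639, 0.0905]
tool_rot: [[0.04, 0.999, 0.001], [0.999, -0.04, 0.0], [0.0, 0.001, -1.0]]
wrist_force: [0.6, -0.5, 5.5]
finger_gap: 0.0128
clock: 60.3
eef_pos: [0.5552, 0.1283, 0.1601]
tool_rot: [[0.04, 0.999, -0.001], [0.999, -0.04, 0.0], [0.0, -0.001, -1.0]]
wrist_force: [0.9, -0.0, -3.4]
finger_gap: 0.0131
clock: 61.3
eef_pos: [0.5829, 0.057, 0.16]
tool_rot: [[0.04, 0.999, -0.0], [0.999, -0.04, 0.0], [0.0, -0.0, -1.0]]
wrist_force: [-0.1, -0.8, -3.9]
finger_gap: 0.0123
clock 61.3 eef [0.5829 0.057  0.16  ] dp total [-1.00e-04  5.00e-04  1.41e-01] yaw now 87.71 tilt [-0.0001  0.    ]
angular total [-0.     -0.      0.0001]
```

```bash
python3 -m inch '[{"dp":[0,0,0.03],"angular":[0,0,0]},{"dp":[0,0,0.04],"angular":[0,0,0]},{"dp":[0,0,0.03],"angular":[0,0,0]},{"dp":[0,0,0.02],"angular":[0,0,0]},{"dp":[0,0,0.01],"angular":[0,0,0]},{"dp":[0,0,0.006],"angular":[0,0,0]},{"dp":[0,0,0.002],"angular":[0,0,0]},{"dp":[0,0,0.001],"angular":[0,0,0]},{"dp":[0,0,0],"angular":[0,0,0]},{"dp":[0,0,0],"angular":[0,0,0]}]'
python3 -m inch '[{"dp":[0,0.0003,0.001],"angular":[0,0,0]},{"dp":[0,0,0.001],"angular":[0,0,0]},{"dp":[0,0,0.0004],"angular":[0,0,0]},{"dp":[0,0,0.0004],"angular":[0,0,0]},{"dp":[0,0,0],"angular":[0,0,0]},{"dp":[0,0,0],"angular":[0,0,0]},{"dp":[0,0,0],"angular":[0,0,0]},{"dp":[0,0,0],"angular":[0,0,0]},{"dp":[0,0,0],"angular":[0,0,0]},{"dp":[0,0,0],"angular":[0,0,0]}]'
python3 - <<'E'
from m import *
go([0.5831,0.0569,0.0895],87.7)
E
```

```text
clock: 62.3
eef_pos: [0.5831, 0.0568, 0.0909]
tool_rot: [[0.04, 0.999, 0.001], [0.999, -0.04, 0.0], [0.0, 0.001, -1.0]]
wrist_force: [0.6, -0.2, -4.2]
finger_gap: 0.0129
clock: 63.3
eef_pos: [0.5833, 0.0568, 0.0895]
tool_rot: [[0.04, 0.999, 0.001], [0.999, -0.04, 0.0], [0.0, 0.001, -1.0]]
wrist_force: [1.3, -0.6, 5.0]
finger_gap: 0.0126
clock 63.3 eef [0.5833 0.0568 0.0895] dp total [ 0.0002 -0.0004 -0.    ] yaw now 87.69 tilt [0.0007 0.    ]
angular total [ 0.0005 -0.     -0.0001]
```

Contact. Release, rise, and move to the same viewpoint as at the start.

```bash
python3 -m inch '[{"dp":[0,0,0],"angular":[0,0,0]},{"dp":[0,0,0],"angular":[0,0,0]},{"dp":[0,0,0],"angular":[0,0,0]},{"dp":[0,0,0],"angular":[0,0,0]},{"dp":[0,0,0],"angular":[0,0,0]},{"dp":[0,0,0],"angular":[0,0,0]},{"dp":[0,0,-0.02],"angular":[0,0,0]},{"dp":[0,0,-0.04],"angular":[0,0,0]},{"dp":[0,0,-0.06],"angular":[0,0,0]},{"dp":[0,0,-0.06],"angular":[0,0,0]}]' 34
python3 -m inch '[{"dp":[-0.05,0.005,0],"angular":[0,0,0]},{"dp":[-0.07,0.01,0],"angular":[0,0,0]},{"dp":[-0.05,0.005,0],"angular":[0,0,0]},{"dp":[0,0,0],"angular":[0,0,0]},{"dp":[0,0,0],"angular":[0,0,0]},{"dp":[0,0,0],"angular":[0,0,0]},{"dp":[0,0,0],"angular":[0,0,0]},{"dp":[0,0,0],"angular":[0,0,0]},{"dp":[0,0,0],"angular":[0,0,0]},{"dp":[0,0,0],"angular":[0,0,0]}]'
python3 - <<'E'
from m import *
p=measure("wrist","w20")
p=measure("top","t20",["bare","tin","oil","driver"])
p=measure("scene","s20",["bare"])
go([0.59,-0.03,.18],87.7)
E
```

```text
clock: 64.3
eef_pos: [0.5829, 0.0568, 0.1808]
tool_rot: [[0.04, 0.999, -0.0], [0.999, -0.04, 0.0], [0.0, -0.0, -1.0]]
wrist_force: [0.0, -0.8, 0.2]
finger_gap: 0.0339
clock: 65.3
eef_pos: [0.5896, -0.0283, 0.1791]
tool_rot: [[0.04, 0.999, -0.0], [0.999, -0.04, 0.0], [0.0, -0.0, -1.0]]
wrist_force: [-0.4, -0.2, -0.2]
finger_gap: 0.0342
wrist unit_blue 0.9 [363. 176.] zt 115 raytop [[628.2, -11.4], [50.7, 14.9], 87.7] mean [628.3 -10.5] pca yaw -2.1
wrist unit_yellow 0.81 [305.  92.] zt 115 raytop [[583.2, 56.3], [49.2, 13.8], 87.5] mean [583.5  57.3] pca yaw -2.6
wrist unit_white 0.87 [306. 177.] zt 115 raytop [[578.2, -8.6], [50.6, 13.9], 87.3] mean [578.4  -7.6] pca yaw -2.3
wrist bare 0.7 [489.  67.] zt 44 raytop [[745.4, 75.0], [32.3, 53.0], 78.4] mean [745.5  75.4] pca yaw 78.0
wrist bare 0.61 [446. 166.] zt 44 raytop [[714.6, -11.3], [51.1, 33.6], 12.9] mean [714.8 -11.2] pca yaw -79.1
wrist finished_tray 0.84 [336. 108.] zt 13 raytop [[600.9, 25.3], [121.4, 92.7], 87.8] mean [613.3  44.7] pca yaw -24.7
top bare 0.88 [442. 250.] zt 49 raytop [[479.4, -267.3], [52.1, 30.5], 88.5] mean [ 478.6 -267.4] pca yaw 0.4
top bare 0.75 [267. 120.] zt 45 raytop [[748.9, 81.1], [19.7, 50.8], 79.5] mean [752.3  83.6] pca yaw 73.4
top tin 0.94 [205. 145.] zt 108 raytop [[717.8, 224.1], [92.9, 90.9], 44.8] mean [717.2 224. ] pca yaw -30.8
top oil 0.66 [425. 145.] zt 153 raytop [[714.4, -249.3], [12.8, 59.2], 15.9] mean [ 720.2 -267.3] pca yaw 15.2
top driver 0.59 [318. 256.] zt 27 raytop [[471.1, -12.0], [22.3, 37.2], 77.2] mean [471.2 -12. ] pca yaw 75.7
scene bare 0.88 [200. 172.] zt 48 raytop [[479.0, -266.2], [48.7, 37.8], 86.4] mean [ 479.1 -266.2] pca yaw -4.8
scene bare 0.67 [317. 257.] zt 45 raytop [[719.7, -12.2], [51.1, 32.5], 13.9] mean [720.7 -12. ] pca yaw -77.2
clock 65.95 eef [ 0.5897 -0.0286  0.1791] dp total [-0.0028  0.0008 -0.0018] yaw now 87.69 tilt [ 0. -0.]
angular total [ 0.      0.     -0.0001]
```

View pics/w20.png

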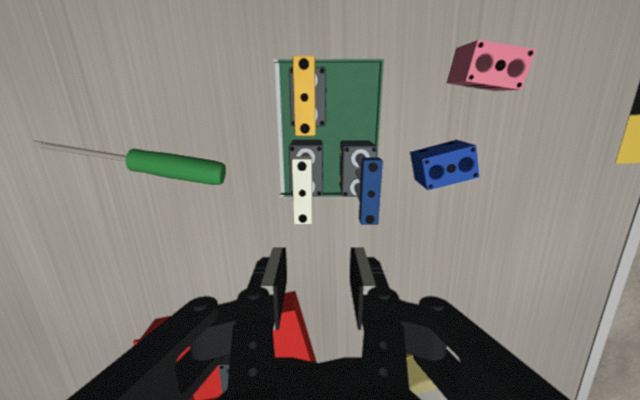

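View pics/s20.png

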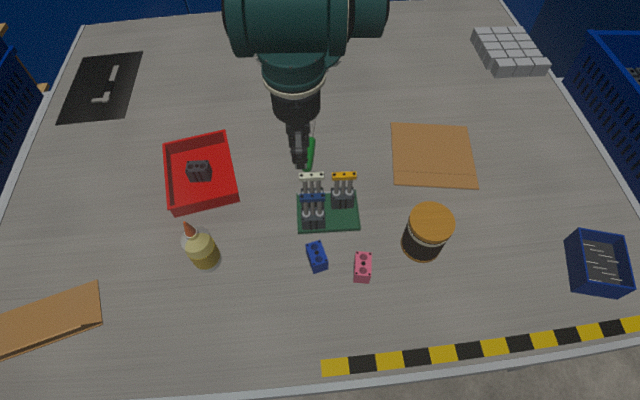

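The wrist view shows yellow (304,95), white (302,190) and blue (370,190) px upright and square, all within 0.5 mm of their starting positions. The bare body is in the red tray at (200,172) px in the scene view, and the bystanders haven't moved. The gripper is clear of everything, so I'm handing in.

```bash
python3 -c "
from rig import manip
print(manip.close_job())"
```

```text
the job is handed in; nothing more can be done
None
```

The job is done and handed in at about 66 s of the 138 s allowed. I stood yellow, white and blue on the pad, then set the bare body down in the red tray after feeling contact. Only then did I put blue, white and yellow back in the green tray.

- **Position:** from the same wrist viewpoint, each actuator's plate measured within about 0.5 mm of where it stood at the start.
- **Angle:** the actuators stand at about -2.3°, and the green tray measured -2.1 to -2.7° depending on the camera. At the start they stood slightly crooked (0 to -5°); I squared them to the tray as asked.
- **Bare body:** it stands upright near the middle of the red tray.
- **Bystanders:** the tin, oil bottle and screwdriver look unmoved in the last scene picture. I didn't get a clean last measurement of them from the top camera, because the arm was partly in its view.
- **Forces:** wrist force readings, taken at the end of each move, stayed at about 6 N or less.
- **Disagreements:** the networks sometimes mistook the blue and pink look-alikes for the bare body. A few outlines and tray-edge fits were poor; I did not use those.

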